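# Weigh two stones and plant the heavier one

### The arm

A 7-joint arm with a two-finger parallel gripper is mounted at the origin on the work surface. World frame = base frame: x ahead of the robot, y to its left, z up, the work surface at z = 0. Lengths are in m, angles in rad, forces in N, time in s.
With the tool pointing down it reaches from about 0.4 to 0.85 m from the base axis. Payload 10.4 kg.
Tool frame: the origin (TCP) lies midway between the tips of the shut fingers; the grasp point (between the pads) lies manip.pinch_z behind it (manip.pinch_z is the distance from the TCP to the grasp point, in m); z points along the fingers, y is the direction in which the jaws open and shut (so a half turn about z gives the same grasp; the last joint's range is limited). The gripper opens to 85 mm and grips with 20 to 120 N. Pads are 22 mm wide; open, the fingers measure 114 mm over their backs; the gripper's body (76 mm by 85 mm) begins 54 mm behind the grasp point. The pads swing forward as they close: fully open they stand 13 mm farther back than shut.
Start: joints at [-0.023, 0.332, -0.065, 1.46, 0.022, 1.35, -0.088], TCP at [0.625, 0, 0.196] pointing down, gripper open.
Joint ranges: [-2.6, 2.6], [-0.5, 2.12], [-1.47, 1.34], [0.16, 2.42], [-1.27, 4.41], [0.06, 2.06], [-2.6, 2.6]. Speed limits (rad/s): [2.22, 2.22, 2.79, 2.79, 3.14, 3.14, 3.14].

### API

Orientations are given as a unit quaternion [x, y, z, w].
In Python, from workcell import manip gives the robot as it stands.
- The arm moves only by the shell command python3 -m handwheel 'ROWS' [FORCE]. ROWS is JSON, a list that holds one entry, the list of rows, each a list of 7 numbers: the shift along the tool's x, y, z in m, then the turn, a rotation vector about the tool's x, y, z in rad, then the finger opening in m, from 0 to 0.0854. In form: [[[tx, ty, tz, ax, ay, az, claw], ...]]. A call has 1 to 8 rows; each row is the pose to reach, as a shift and turn from the pose commanded when the call began, along the tool's axes at that moment; what a row does not reach only later rows make up. A row lasts 1/8 s, in which the tool goes at most 62.5 mm and 10.7 degrees, less where a joint would pass 70% of its speed; a pose out of reach is approached as far as the arm can. A call with a gripper value outside its range is refused whole. The fingers move at their own pace and stop on an object; FORCE is the grip in N (left out, the last holds). Time passes only in rows, so rows that repeat a pose let the fingers close. It gives the time, the measured TCP pose, the force and the opening at its end, in the units of the state.
- manip.get_obs(): the state, without advancing time (a new reading comes with each control period).
- manip.camera(name): name is "scene" or "side" or "wrist"; returns the picture (384x512x3 uint8, blue, green, red); there is no depth.
- manip.calibration(name): a dict with "fx", "fy", "cx", "cy" (pixels), "view" (4x4, takes a point from world to camera coordinates); the wrist camera has in their place "tool_from_camera" (4x4, takes a point from camera to tool coordinates, whose origin is the TCP and whose axes are the flange's). Camera axes: x right, y up, looking along -z (the intrinsics and any distortion apply to the point x, -y, -z); pixel columns grow to the right and rows downward; lengths in m; the calibration is good to about 2 mm. A picture is of the moment at which its call begins: read the wrist's pose just before it. calibration takes no time and is no camera call.
- manip.hand_in(): hands the job in, once; it reports no verdict.
The state is a dict: "clock": time; "joint_pos": joint angles; "joint_velocities": joint speeds; "tau": joint torques, N m; "position": TCP position; "ee_rot": TCP orientation; "ft_force": force on the tool from outside, world axes, zero at the start; "torque": the same for the moment, N m; "grip_width": opening from 0.0 (shut) to 1.0 (fully open).
Only numpy, scipy, OpenCV 4.12 (cv2) and the standard library are available. Lean on these libraries where they do the work, as an engineer would, in place of code of your own. Each camera call takes 0.05 s, during which the arm holds its last target.

### The job

Find out on the balance which of the two stones is the heavier: slide each stone, without lifting it, off its ledge onto the pan beside it, move clear and let the balance come to rest with one stone lying flat on each pan. Then set the heavier stone down gently (not dropped), flat on its base, in the empty half of the glass tank, leave the lighter one lying on its pan, and leave everything else on the table where it is.

Things in the scene. Friction and masses are not known exactly. Their poses are not given: they have to be found in the camera images.
- balance: Balance fixed to the table, base 100 (x) x 432 (y) mm. Origin: centre of its underside; along y lie ledge, pan, pan, ledge. Ledges (wood, flat): 110 (x) x 90 (y) mm, tops at z = 79 mm, y from 126 to 216 mm either side. A narrow post with a pointer scale, 131 mm high, stands between the pans. Pans stay level, one rises as the other sinks; where a stone lies on its pan does not matter.
- pan_left (a joint): Height of the left pan (the one at +y of the balance) above its level position, m: 0 level, -0.005 fully down (left side heavier), +0.005 fully up (right side heavier); the right pan moves by the opposite amount. Very light: a difference of a few grams drives it to the stop; empty it floats back to level slowly.
- pan_left_floor (a point): Centre of the left pan's floor (moves with it): y = +72, z = 72.5 mm in the balance's frame when level. The pan is 104 (x) x 100 (y) mm, with a rim 6 mm high, 3 mm thick on its x sides and inner side, none towards the ledge; a 4 mm gap parts it from the ledge, whose top lies 1.5 to 11.5 mm above the pan's floor as it rises and sinks.
- pan_right_floor (a point): Centre of the right pan's floor: the mirror image, at y = -72 mm.
- pebble: Smooth round grey stone, 52 mm across, 36 mm high, flat base 47 mm; upright sides from 6 to 23 mm height, rounded above. Origin: centre of its base; z up. Starts on one of the ledges, about 160 g; its weight varies from run to run by tens of per cent.
- rock: Six-sided angular grey stone, 46 to 53 mm across, 40 mm high, flat base; sides almost upright to 26 mm height, narrowing to 34 mm across near the top. Origin: centre of its base; z up, x through a corner (the flat faces lie at 30 degrees to x, every 60). Starts on the other ledge, about 160 g; either of the two stones can be the heavier one.
- tank: Low open glass tank fixed to the table, 140 (x) x 220 (y) x 60 mm high, walls 4 mm, floor lined with cork whose top is at z = 8 mm. Origin: centre of its underside. A small green succulent, about 50 mm across and up to about z = 52 mm, is fixed in its -y half, at y = -62 mm; the +y half is empty.
- tank_spot (a point): Middle of the empty half of the tank, on the cork: at y = +50 mm, z = 8 mm in the tank's frame, axes as the tank's.
- pot_a: Bystander: empty terracotta pot, 68 mm across, 60 mm high, origin under its centre.
- pot_b: Bystander: empty terracotta pot, 72 mm across, 65 mm high, origin under its centre.
- cactus: Bystander: small cactus in a terracotta pot, 76 mm across, 110 mm high, origin under its centre.
- jar: Bystander: closed glass jar, 80 mm across, 100 mm high, origin under its centre.
- sprayer: Bystander: clear spray bottle, 72 mm across, 213 mm high, origin under its centre.
- spoon: Bystander: white plastic spoon, 170 mm long, lying on the table.
- slate: Bystander: dark flat slate, 90 x 60 x 8 mm, lying on the table, origin under its centre.
Not all that is in view belongs to the job. Leave any turquoise look-alike of the pebble alone.

How it is judged:
On the way:
1. one stone lies flat on each pan, clear of the ledges and untouched, and the balance is at rest (linear speed of each of pebble, rock below 0.01 m/s and contact force between each of the arm, the fingers and pebble below 0.05 N and contact force between each of the arm, the fingers and rock below 0.05 N and velocity of joint pan_left between -0.004 and 0.004 m/s and ((horizontal distance between pebble and pan_left_floor below 0.034 m and z of pebble in the frame of pan_left_floor between -0.004 and 0.006 m and angle between each of pebble, rock's own z axis and vertical below 0.15 rad and horizontal distance between rock and pan_right_floor below 0.034 m and z of rock in the frame of pan_right_floor between -0.004 and 0.006 m) or (horizontal distance between pebble and pan_right_floor below 0.034 m and z of pebble in the frame of pan_right_floor between -0.004 and 0.006 m and angle between each of pebble, rock's own z axis and vertical below 0.15 rad and horizontal distance between rock and pan_left_floor below 0.034 m and z of rock in the frame of pan_left_floor between -0.004 and 0.006 m))), for 0.3 s.
At the end, for the whole second after the job is handed in: The heavier stone (either, if within 3 % of equal) stands untouched on its base (tilt under 0.2 rad) in the tank's empty half, centre within 55 mm of its middle; the lighter one lies flat and untouched on its pan (centre within 34 mm of the pan's, tilt under 0.15 rad); both at rest (linear speed of each of pebble, rock below 0.01 m/s and contact force between each of the arm, the fingers and pebble below 0.05 N and contact force between each of the arm, the fingers and rock below 0.05 N and ((horizontal distance between pebble and tank_spot below 0.055 m and z of pebble in the frame of tank_spot below 0.008 m and angle between pebble's own z axis and vertical below 0.2 rad and ((horizontal distance between rock and pan_left_floor below 0.034 m and z of rock in the frame of pan_left_floor between -0.004 and 0.006 m and angle between rock's own z axis and vertical below 0.15 rad) or (horizontal distance between rock and pan_right_floor below 0.034 m and z of rock in the frame of pan_right_floor between -0.004 and 0.006 m and angle between rock's own z axis and vertical below 0.15 rad)) and contact force between pebble and tank above 1.52251 N) or (horizontal distance between rock and tank_spot below 0.055 m and z of rock in the frame of tank_spot below 0.008 m and angle between rock's own z axis and vertical below 0.2 rad and ((horizontal distance between pebble and pan_left_floor below 0.034 m and z of pebble in the frame of pan_left_floor between -0.004 and 0.006 m and angle between pebble's own z axis and vertical below 0.15 rad) or (horizontal distance between pebble and pan_right_floor below 0.034 m and z of pebble in the frame of pan_right_floor between -0.004 and 0.006 m and angle between pebble's own z axis and vertical below 0.15 rad)) and contact force between pebble and balance between 0.3 and 1.61669 N))).
It fails at once if a stone is lifted off a ledge (more than 12 mm above it) instead of being slid ((y of pebble in the frame of balance above 0.13 m and x of pebble in the frame of balance between -0.055 and 0.055 m and z of pebble in the frame of balance between 0.091 and 0.115 m) or (y of pebble in the frame of balance below -0.13 m and x of pebble in the frame of balance between -0.055 and 0.055 m and z of pebble in the frame of balance between 0.091 and 0.115 m) or (y of rock in the frame of balance above 0.13 m and x of rock in the frame of balance between -0.055 and 0.055 m and z of rock in the frame of balance between 0.091 and 0.115 m) or (y of rock in the frame of balance below -0.13 m and x of rock in the frame of balance between -0.055 and 0.055 m and z of rock in the frame of balance between 0.091 and 0.115 m)).
It fails at once if a stone is dropped into the tank (falls faster than 0.7 m/s) ((horizontal distance between pebble and tank below 0.12 m and contact force between each of the fingers, the arm and pebble below 0.1 N and linear speed of pebble above 0.7 m/s) or (horizontal distance between rock and tank below 0.12 m and contact force between each of the fingers, the arm and rock below 0.1 N and linear speed of rock above 0.7 m/s)).
It fails at once if a bystander is moved by more than 30 mm (distance of any of pot_a, pot_b, cactus, jar, sprayer, spoon, slate from where it was at the start of the episode above 0.03 m).
It also fails if it takes over 69 s, if anything falls off the work surface, if the arm or the gripper's body presses on something with over 40 N, if the wrist force passes 120 N, or if a joint passes its speed limit or range.

## Working session

There is one attempt and no reset: what is moved stays moved. The work goes in short steps, Python scripts to look and compute and a shell command to move; the robot and the scene stay as the last step left them, time stands still between calls to the robot, and variables do not carry over. Pictures are saved under pics/ and viewed, and the job is handed in when it is done.

```bash
ls; mkdir -p pics; python3 - <<'E'
from workcell import manip
import cv2
print(manip.get_obs(), manip.pinch_z)
for n in ["scene","side","wrist"]:
    im=manip.camera(n); cv2.imwrite(f"pics/{n}0.png",im); print(n,manip.calibration(n))
E
```

```text
pics
{'clock': 0.0, 'joint_pos': array([-0.02256686,  0.33286565, -0.06469638,  1.46094667,  0.0215881 ,
        1.34987811, -0.0885071 ]), 'joint_velocities': array([-7.80817472e-04,  1.12708081e-03,  2.57592812e-05,  1.81130288e-04,
       -1.41667983e-04,  1.63351274e-03, -9.67404527e-04]), 'tau': array([ 4.98105128e-04, -6.25449800e+01,  4.97091911e-02, -3.91610491e+01,
        1.63588714e-02,  9.83294769e-03, -6.01235030e-06]), 'position': array([ 6.24578934e-01, -2.58116385e-05,  1.94817275e-01]), 'ee_rot': array([ 7.07115511e-01,  7.07097704e-01, -5.14795922e-04, -4.76425364e-04]), 'ft_force': array([-0.46321149, -0.24976988, -0.21943569]), 'torque': array([-0.01508196, -0.00265136, -0.04308398]), 'grip_width': 0.9991987353320096} 0.0187
scene {'fx': 444.52362527127843, 'fy': 444.52362527127843, 'cx': 253.63384853426578, 'cy': 206.3049071049291, 'view': array([[-0.84471717,  0.53501768,  0.01445629,  0.48548736],
       [-0.32051559, -0.52731096,  0.78690083,  0.10809052],
       [ 0.42862882,  0.66007517,  0.61691013, -1.55031658],
       [ 0.        ,  0.        ,  0.       
[... 152 characters left out ...]
09, -0.23194413, -0.0095642 , -0.54797896],
       [ 0.18550345,  0.75183829,  0.63271451, -0.16043004],
       [-0.13956369, -0.61720426,  0.77432608, -1.2213051 ],
       [ 0.        ,  0.        ,  0.        ,  1.        ]])}
wrist {'fx': 305.46454146132413, 'fy': 305.46454146132413, 'cx': 260.1016988439172, 'cy': 192.16259030835423, 'tool_from_camera': array([[ 8.55497239e-04,  9.63763267e-01,  2.66757631e-01,
         6.66461204e-02],
       [ 9.99999550e-01, -7.15114245e-04, -6.23397396e-04,
         1.06874063e-03],
       [-4.10045329e-04,  2.66758044e-01, -9.63763445e-01,
        -1.77660411e-01],
       [ 0.00000000e+00,  0.00000000e+00,  0.00000000e+00,
         1.00000000e+00]])}
```

View pics/scene0.png

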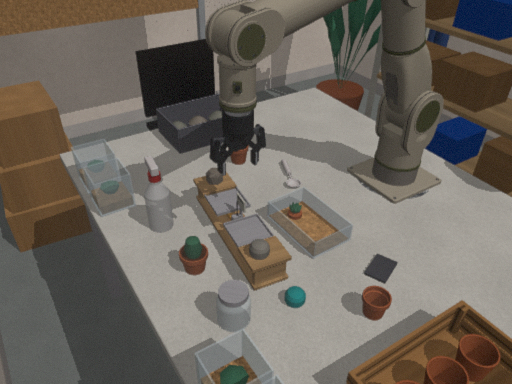

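View pics/side0.png

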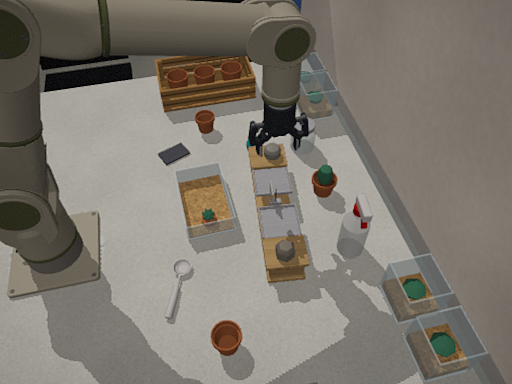

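View pics/wrist0.png

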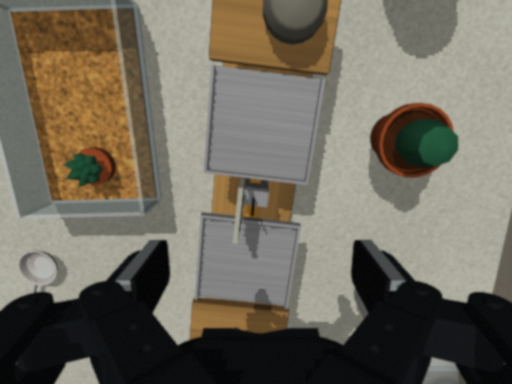

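The scene and side views show the balance with the round pebble on the +y ledge (scene 259,248; side 272,151) and the angular rock on the -y ledge (scene 215,177; side 285,249). The turquoise look-alike is on the table (scene 295,296), and the tank is at scene 308,222. I'll zoom in to confirm before measuring.

```bash
cat > h.py <<'E'
import numpy as np, cv2
from scipy.spatial.transform import Rotation as R
def pose(o):
    T=np.eye(4);T[:3,:3]=R.from_quat(o['ee_rot']).as_matrix();T[:3,3]=o['position'];return T
def w2c(manip,n,o=None):
    c=manip.calibration(n)
    V=np.array(c['view']) if 'view' in c else np.linalg.inv(pose(o)@np.array(c['tool_from_camera']))
    return c,V
def proj(c,V,P):
    P=np.atleast_2d(P);q=P@V[:3,:3].T+V[:3,3]
    return np.c_[c['fx']*q[:,0]/-q[:,2]+c['cx'],c['fy']*-q[:,1]/-q[:,2]+c['cy']]
def ray(c,V,uv):
    u,v=uv;d=np.array([(u-c['cx'])/c['fx'],-(v-c['cy'])/c['fy'],-1.]);
    Rt=V[:3,:3].T;return -Rt@V[:3,3],Rt@d/np.linalg.norm(d)
def onz(c,V,uv,z):
    o,d=ray(c,V,uv);return o+d*(z-o[2])/d[2]
def tri(rs):
    A=0;b=0
    for o,d in rs:
        M=np.eye(3)-np.outer(d,d);A=A+M;b=b+M@o
    X=np.linalg.solve(A,b);return X,[np.linalg.norm((np.eye(3)-np.outer(d,d))@(X-o)) for o,d in rs]
E
python3 - <<'E'
import cv2,numpy as np
s=cv2.imread('pics/scene0.png');d=cv2.imread('pics/side0.png')
a=cv2.resize(s[160:320,170:370],None,fx=4,fy=3.75,interpolation=cv2.INTER_CUBIC)
cv2.imwrite('pics/scene0z.png',cv2.resize(s[165:290,180:360],(792,550),interpolation=cv2.INTER_CUBIC))
cv2.imwrite('pics/side0z.png',cv2.resize(d[135:285,165:345],(720,600),interpolation=cv2.INTER_CUBIC))
E
```

```text
(no output)
```

View pics/scene0z.png

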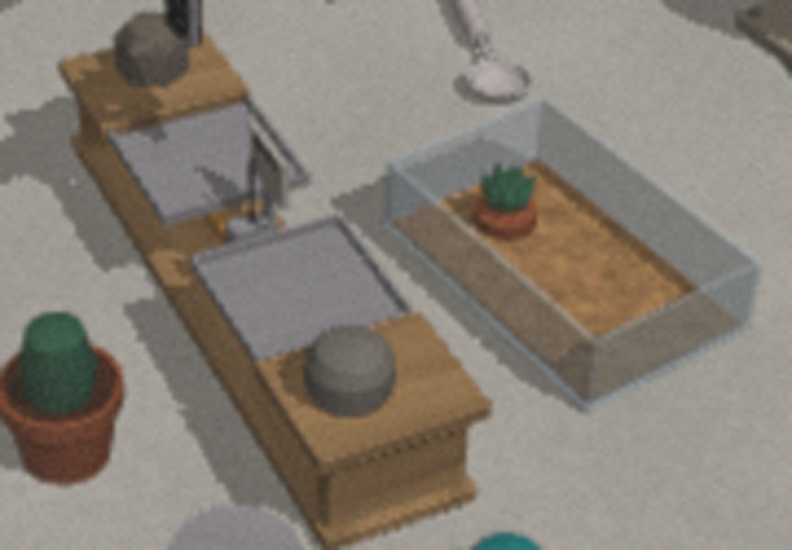

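View pics/side0z.png

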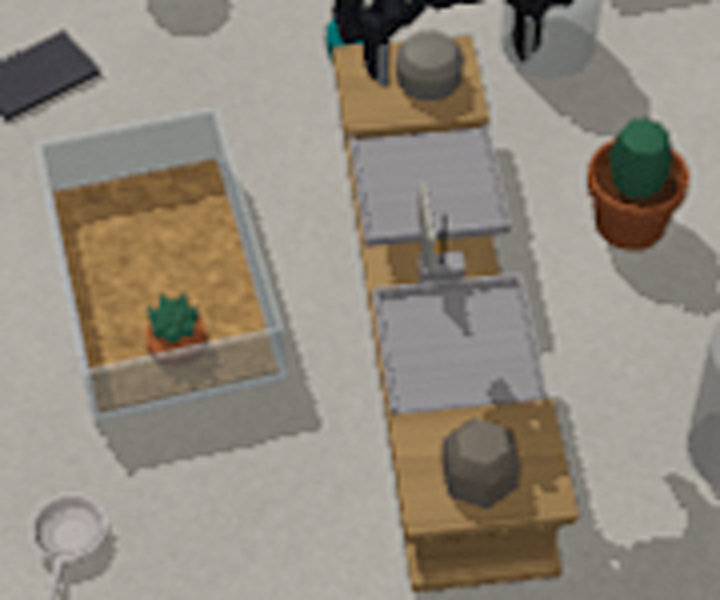

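The crops confirm both: the pebble is the smooth round stone on the near ledge at scene (259,248), and the rock is the faceted one at scene (215,177). Next I'll take rough positions and then better wrist views.

```bash
python3 - <<'E'
from workcell import manip
from h import *
o=manip.get_obs();print(o['clock'])
cs,Vs=w2c(manip,'scene');cd,Vd=w2c(manip,'side');cw,Vw=w2c(manip,'wrist',o)
np.set_printoptions(precision=4,suppress=True)
print('peb',tri([ray(cs,Vs,(259.5,249)),ray(cd,Vd,(272.5,151.5)),ray(cw,Vw,(295,12))]))
print('rock',tri([ray(cs,Vs,(214.5,176.5)),ray(cd,Vd,(285.3,250.5))]))
# pan corners wrist at z 0.079
for uv in [(214,65),(325,75),(205,172),(306,184),(202,213),(299,225),(193,300),(290,308)]: print('pan',uv,onz(cw,Vw,uv,.079))
# tank top rim corners z .06 & cross-check
print('tank rim', [onz(cw,Vw,uv,.06) for uv in [(20,215),(158,200),(133,3)]])
def S(u,v):return (180+u*180/792,165+v*125/550)
def D(u,v):return (165+u/4,135+v/4)
for a,b in [((545,100),(95,410)),((388,170),(283,378)),((755,268),(45,145)),((597,340),(213,115))]:
    print('tankcorner',tri([ray(cs,Vs,S(*a)),ray(cd,Vd,D(*b))]))
for a,b in [((320,465),(487,118)),((490,408),(347,132)),((60,65),(577,520)),]:
    print('ledge',tri([ray(cs,Vs,S(*a)),ray(cd,Vd,D(*b))]))
for n,a in [('spray',(158,228)),('cactus',(195,272)),('jar',(234,325))]:print(n,onz(cs,Vs,a,0))
E
```

```text
0.15
peb (array([0.6531, 0.145 , 0.0899]), [np.float64(0.002083372067775169), np.float64(0.0010712128402352336), np.float64(0.002673979770958164)])
rock (array([ 0.5946, -0.198 ,  0.0889]), [np.float64(0.0007198116965728077), np.float64(0.000719811696572782)])
pan (214, 65) [0.5845 0.1033 0.079 ]
pan (325, 75) [0.6843 0.095  0.079 ]
pan (205, 172) [0.5718 0.0058 0.079 ]
pan (306, 184) [ 0.6713 -0.0062  0.079 ]
pan (202, 213) [ 0.5668 -0.0367  0.079 ]
pan (299, 225) [ 0.6658 -0.0496  0.079 ]
pan (193, 300) [ 0.5517 -0.1385  0.079 ]
pan (290, 308) [ 0.6593 -0.1486  0.079 ]
tank rim [array([ 0.3653, -0.0459,  0.06  ]), array([ 0.5166, -0.0287,  0.06  ]), array([0.5104, 0.158 , 0.06  ])]
tankcorner (array([ 0.3559, -0.0615,  0.0386]), [np.float64(0.007655656330450834), np.float64(0.00765565633045075)])
tankcorner (array([ 0.4888, -0.062 ,  0.0292]), [np.float64(0.004881068858753581), np.float64(0.00488106885875343)])
tankcorner (array([0.3588, 0.1714, 0.0532]), [np.float64(0.0008017088381835659), np.float64(0.000801708838183642)])
tankcorner (array([0.4878, 0.1715, 0.053 ]), [np.float64(0.0009216417784813667), np.float64(0.0009216417784813799)])
ledge (array([0.6871, 0.1468, 0.0281]), [np.float64(0.013755518095155876), np.float64(0.013755518095155968)])
ledge (array([0.5765, 0.1613, 0.0279]), [np.float64(0.015258228166553981), np.float64(0.015258228166553865)])
ledge (array([ 0.6457, -0.2417,  0.0691]), [np.float64(0.0005474478939471591), np.float64(0.0005474478939467464)])
spray [ 0.8057 -0.1632  0.    ]
cactus [0.792  0.0531 0.    ]
jar [0.79   0.2536 0.    ]
```

```bash
cat > shot.py <<'E'
import sys,pickle
from workcell import manip
from h import *
o=manip.get_obs();im=manip.camera('wrist');cv2.imwrite(f'pics/{sys.argv[1]}.png',im);pickle.dump(o,open(f'pics/{sys.argv[1]}.pkl','wb'))
cv2.imwrite(f'pics/{sys.argv[1]}_z.png',cv2.resize(im,(768,576),interpolation=cv2.INTER_CUBIC));print(o['clock'],o['position'],o['ft_force'])
E
python3 -m handwheel '[[[0.06,0.01,-0.02,0,0,0,0.085],[0.12,0.02,-0.03,0,0,0,0.085],[0.12,0.02,-0.03,0,0,0,0.085],[0.12,0.02,-0.03,0,0,0,0.085]]]' && python3 shot.py w1
python3 -m handwheel '[[[-0.06,-0.01,0,0,0,0,0.085],[-0.12,-0.02,0,0,0,0,0.085],[-0.18,-0.03,0,0,0,0,0.085],[-0.2,-0.04,0,0,0,0,0.085],[-0.2,-0.04,0,0,0,0,0.085]]]' && python3 shot.py w2
python3 -m handwheel '[[[-0.06,-0.01,0,0,0,0,0.085],[-0.1,-0.02,0,0,0,0,0.085],[-0.1,-0.02,0,0,0,0,0.085],[-0.1,-0.02,0,0,0,0,0.085]]]' && python3 shot.py w3
```

```text
clock: 0.65
position: [0.6449, 0.1196, 0.2251]
ee_rot: [0.707, 0.707, -0.0, 0.0]
ft_force: [0.7, -0.9, -0.4]
grip_width: 0.999
0.65 [0.64490082 0.11962624 0.2251141 ] [ 0.69490773 -0.91379729 -0.37510957]
clock: 1.32
position: [0.6041, -0.0831, 0.2258]
ee_rot: [0.709, 0.705, -0.0, 0.0]
ft_force: [-0.1, 0.4, 0.3]
grip_width: 0.994
1.325 [ 0.60407807 -0.08307238  0.22580632] [-0.09233627  0.40177173  0.2586313 ]
clock: 1.88
position: [0.5857, -0.1776, 0.2254]
ee_rot: [0.706, 0.708, 0.0, -0.0]
ft_force: [-0.9, 0.7, -0.5]
grip_width: 0.996
1.875 [ 0.58573967 -0.17761876  0.22543812] [-0.88800458  0.74239713 -0.48897581]
```

View pics/w1_z.png

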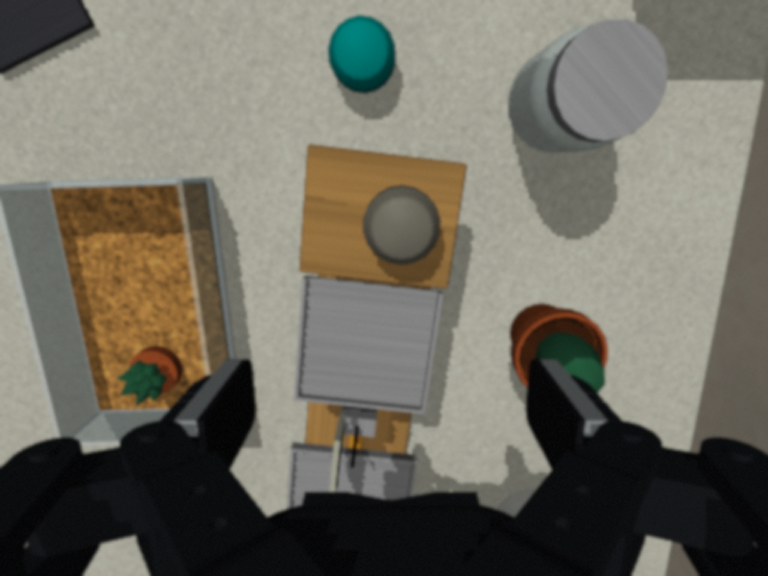

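View pics/w2_z.png

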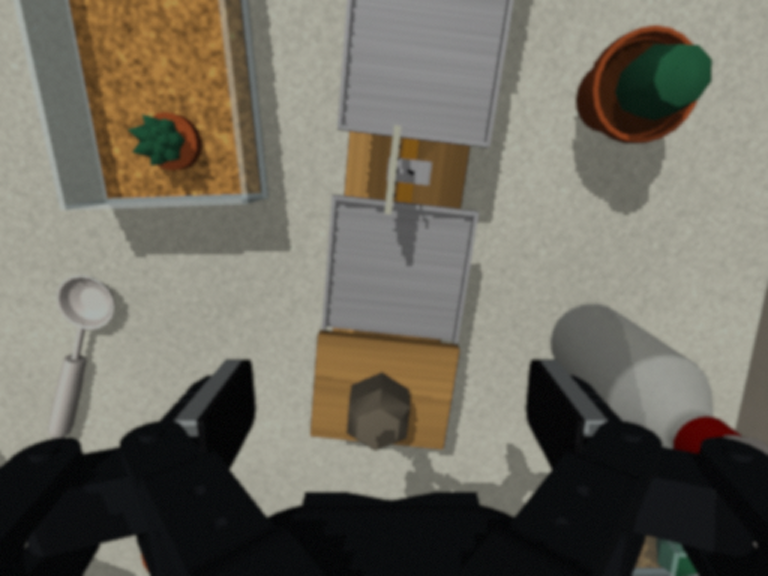

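View pics/w3_z.png

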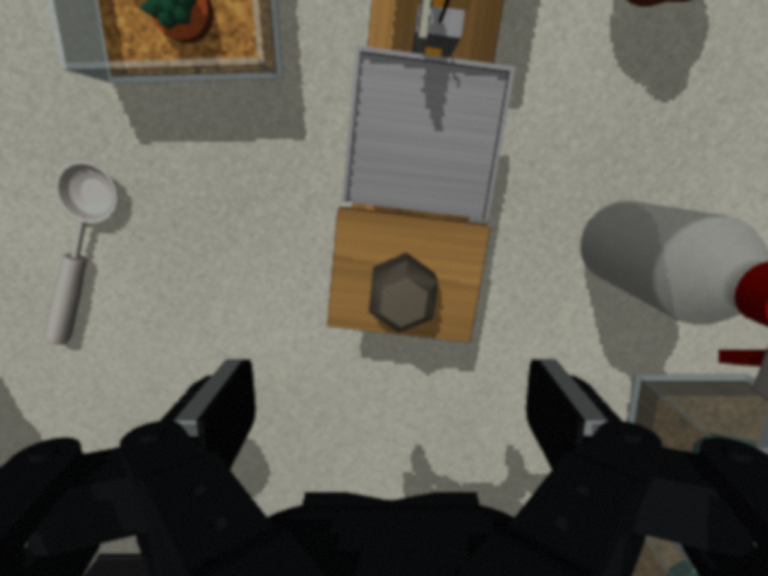

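```bash
cat > m.py <<'E'
from workcell import manip
from h import *
import pickle
np.set_printoptions(precision=4,suppress=True)
C={};V={}
for n in ['w1','w2','w3']:
    C[n],V[n]=w2c(manip,'wrist',pickle.load(open(f'pics/{n}.pkl','rb')))
for n in ['scene','side']: C[n],V[n]=w2c(manip,n)
def r(n,u,v): 
    k=1.5 if n[0]=='w' else 1
    return ray(C[n],V[n],(u/k,v/k))
def S(u,v):return r('scene',180+u*180/792,165+v*125/550)
def D(u,v):return r('side',165+u/4,135+v/4)
E
python3 - <<'E'
from m import *
for a,b in [((317,332),(338,207)),((459,347),(489,224)),((444,448),(471,342)),((311,434),(328,326))]:
    print('Rledge',tri([r('w2',*a),r('w3',*b)]))
pl=[]
for a in [(308,145),(466,163),(446,289),(301,271)]:
    p=onz(C['w1'],V['w1'],np.array(a)/1.5,.079);pl.append(p);print('Lledge z79',p)
print('Lledge tri scene', tri([r('w1',466,163),S(320,465)]),tri([r('w1',308,145),S(490,408)]))
print('Rpan corner',tri([r('w2',333,198),r('w3',360,49)]),tri([r('w2',475,214),r('w3',513,69)]))
for n,p in [('tankNear',((212,180),(597,340),(213,115))),('tankfar',((0,185),(755,268),(45,145)))]:
    print(n,tri([r('w1',*p[0]),S(*p[1]),D(*p[2])]))
print('tank-y',tri([r('w2',264,198),r('w3',280,75)]),tri([r('w2',66,207),r('w3',66,69)]))
print('tank+y',tri([r('w1',212,180),r('w1',212,180)] if 0 else [r('w1',212,180),S(597,340)]))
# cork
print('cork',[onz(C['w1'],V['w1'],np.array(a)/1.5,.008) for a in [(53,187),(100,411)]])
print('cork-y',tri([r('w2',107,200),r('w3',108,64)]))
# pebble dark blob
im=cv2.imread('pics/w1.png');
print('peb top',onz(C['w1'],V['w1'],np.array((402,224))/1.5,.100), tri([r('w1',402,224),S(350,370),D(430,66)]))
print('rock mid', tri([r('w2',380,411),r('w3',404,292)]))
print('rock top face', tri([r('w2',378,425),r('w3',405,303)]))
for p in [(370,265),(404,252),(437,263),(437,305),(404,331),(370,318)]: print('rock outl z.105',onz(C['w3'],V['w3'],np.array(p)/1.5,.105))
E
```

```text
Rledge (array([ 0.5496, -0.1419,  0.0751]), [np.float64(0.00038029825989425623), np.float64(0.00038029825989409035)])
Rledge (array([ 0.6573, -0.1534,  0.078 ]), [np.float64(0.00033194102841107805), np.float64(0.00033194102841133366)])
Rledge (array([ 0.6491, -0.244 ,  0.0753]), [np.float64(0.00014534309253783778), np.float64(0.00014534309253742567)])
Rledge (array([ 0.5395, -0.2327,  0.0717]), [np.float64(2.8753271620822447e-06), np.float64(2.875327162050577e-06)])
Lledge z79 [0.5906 0.1968 0.079 ]
Lledge z79 [0.6977 0.1852 0.079 ]
Lledge z79 [0.6871 0.096  0.079 ]
Lledge z79 [0.5814 0.1095 0.079 ]
Lledge tri scene (array([0.6978, 0.1859, 0.0723]), [np.float64(0.0012379184490645086), np.float64(0.0012379184490645392)]) (array([0.5884, 0.1973, 0.0691]), [np.float64(0.0004898945388507656), np.float64(0.0004898945388507965)])
Rpan corner (array([ 0.5664, -0.0411,  0.0787]), [np.float64(0.0007772188906446669), np.float64(0.0007772188906446526)]) (array([ 0.6658, -0.0526,  0.0786]), [np.float64(0.0005718979555999617), np.float64(0.0005718979556001981)])
tankNear (array([0.4959, 0.1732, 0
[... 755 characters left out ...]
.float64(0.000983851665103513)])
peb top [0.6539 0.1464 0.1   ] (array([0.653 , 0.1461, 0.0902]), [np.float64(0.0014927353209090303), np.float64(0.0015685601038973413), np.float64(0.00011594818793442947)])
rock mid (array([ 0.597 , -0.1996,  0.0923]), [np.float64(0.00013580974067950826), np.float64(0.00013580974067956236)])
rock top face (array([ 0.5965, -0.2033,  0.1059]), [np.float64(0.0006537179130514402), np.float64(0.0006537179130514004)])
rock outl z.105 [ 0.5736 -0.1773  0.105 ]
rock outl z.105 [ 0.5961 -0.1685  0.105 ]
rock outl z.105 [ 0.6181 -0.1758  0.105 ]
rock outl z.105 [ 0.619  -0.2051  0.105 ]
rock outl z.105 [ 0.5968 -0.224   0.105 ]
rock outl z.105 [ 0.5733 -0.2146  0.105 ]
```

```bash
python3 - <<'E'
import cv2,numpy as np
im=cv2.imread('pics/w1.png');cv2.imwrite('pics/w1c.png',cv2.resize(im[90:210,180:320],(700,600),interpolation=cv2.INTER_CUBIC))
im=cv2.imread('pics/w3.png');cv2.imwrite('pics/w3c.png',cv2.resize(im[130:240,205:345],(700,550),interpolation=cv2.INTER_CUBIC))
E
```

```text
(no output)
```

View pics/w1c.png

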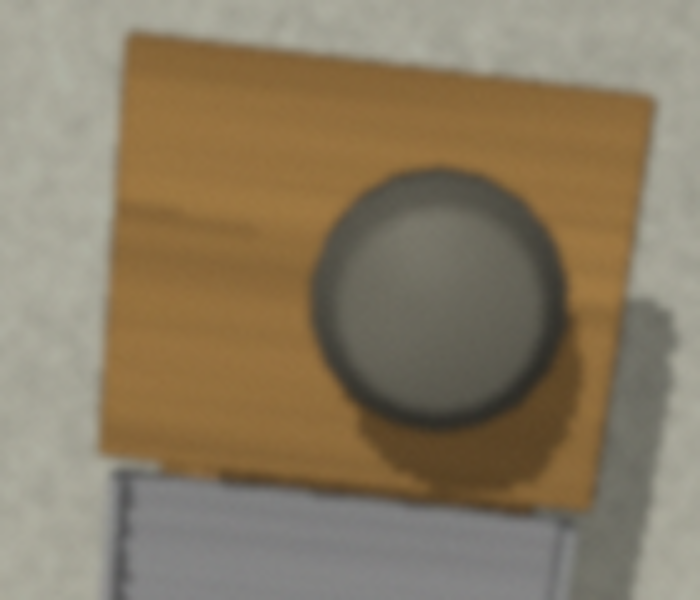

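View pics/w3c.png

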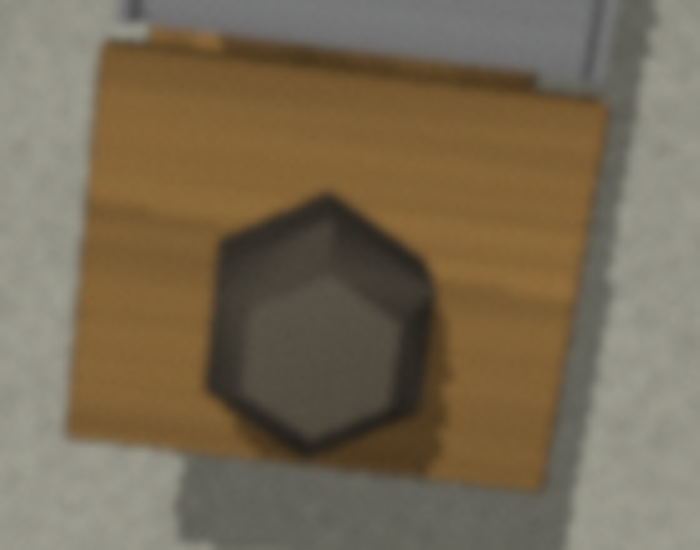

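Results of the measurements:

| Item | x (m) | y (m) | Notes |
|---|---|---|---|
| Balance centre | 0.619 | -0.023 | yaw ≈ -0.11 rad; ledge spacing 342 mm, as expected |
| Ledges | – | – | height 72–78 mm by triangulation (79 mm stated) |
| Pebble | 0.6535 | 0.146 | – |
| Rock | 0.597 | -0.199 | flats face along the balance's x axis |
| Left pan | 0.627 | 0.049 | – |
| Right pan | 0.611 | -0.095 | – |

I'll do the rock first. I'll turn the jaw to the balance's x axis, grip, and drag along y.

```bash
python3 -m handwheel '[[[-0.019,0.012,0.0,0,0,0.11,0.085],[-0.019,0.012,0.04,0,0,0.11,0.085],[-0.019,0.012,0.08,0,0,0.11,0.085],[-0.019,0.012,0.08,0,0,0.11,0.085],[-0.019,0.012,0.08,0,0,0.11,0.085]]]' 20; python3 shot.py w4; python3 - <<'E'
from workcell import manip
import cv2
im=manip.camera('side');cv2.imwrite('pics/side4z.png',cv2.resize(im[190:310,205:345],(700,600),interpolation=cv2.INTER_CUBIC))
E
```

```text
clock: 2.55
position: [0.5982, -0.1981, 0.1474]
ee_rot: [0.744, 0.668, 0.001, 0.001]
ft_force: [0.4, 0.3, 0.2]
grip_width: 0.993
2.55 [ 0.59817431 -0.19808078  0.14740861] [0.42405979 0.326298   0.17564448]
```

View pics/w4_z.png

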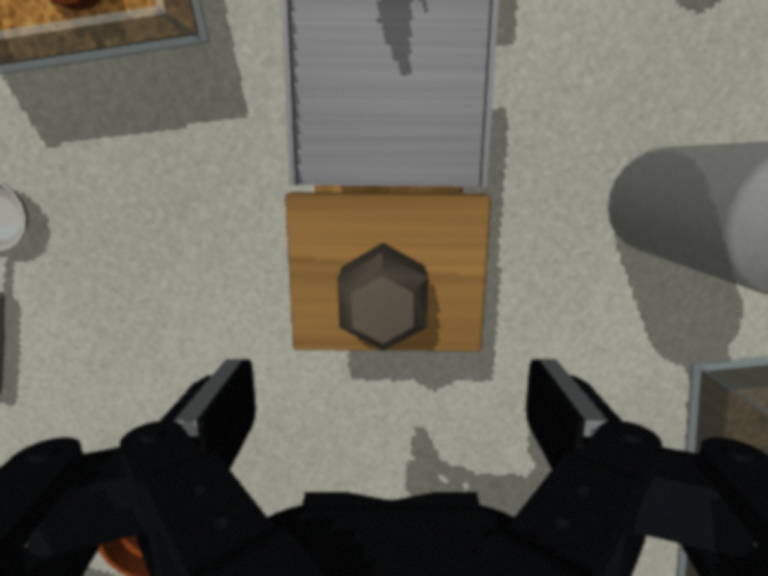

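View pics/side4z.png

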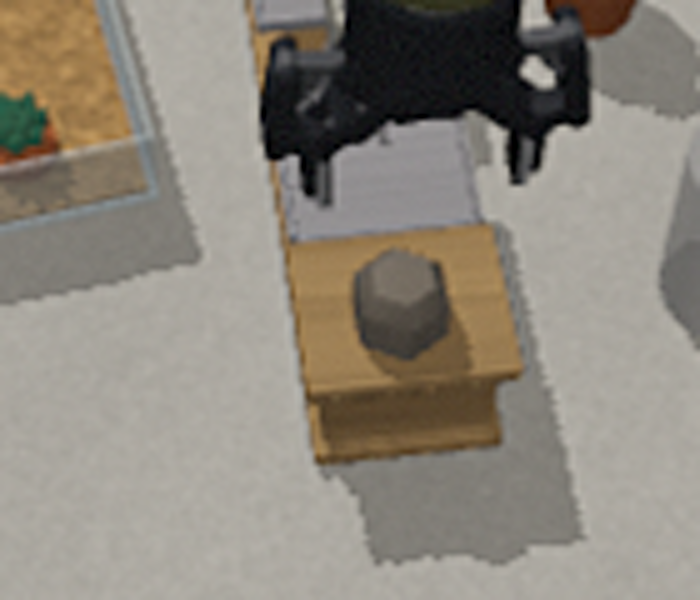

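```bash
cat > rel.py <<'E'
# args: shot name, u v (1.5x pixels), z : point in tool axes relative to TCP
import sys,pickle
from m import *
n=sys.argv[1];o=pickle.load(open(f'pics/{n}.pkl','rb'));c,v=w2c(manip,'wrist',o)
for k in range(2,len(sys.argv),3):
    u,w,z=map(float,sys.argv[k:k+3]);p=onz(c,v,(u/1.5,w/1.5),z);print(p,'tool',np.linalg.inv(pose(o))[:3]@np.r_[p,1])
E
python3 rel.py w4 383 295 .095 382 302 .119 287 195 .079 489 195 .079 482 351 .079 292 350 .079
```

```text
[ 0.5958 -0.1984  0.095 ] tool [-0.0006 -0.0024  0.0524]
[ 0.596  -0.1948  0.119 ] tool [ 0.003  -0.0025  0.0284]
[ 0.5509 -0.143   0.079 ] tool [ 0.0497 -0.0531  0.0683]
[ 0.6568 -0.1544  0.079 ] tool [0.0497 0.0534 0.0685]
[ 0.6483 -0.2428  0.079 ] tool [-0.039   0.0546  0.0685]
[ 0.539  -0.2303  0.079 ] tool [-0.0384 -0.0554  0.0683]
```

```bash
python3 -m handwheel '[[[0,-0.002,0.03,0,0,0,0.085],[0,-0.002,0.055,0,0,0,0.085],[0,-0.002,0.066,0,0,0,0.085],[0,-0.002,0.066,0,0,0,0.085],[0,-0.002,0.066,0,0,0,0.06],[0,-0.002,0.066,0,0,0,0.052],[0,-0.002,0.066,0,0,0,0.04],[0,-0.002,0.066,0,0,0,0.04]]]' 25; python3 - <<'E'
from workcell import manip
import cv2
im=manip.camera('side');cv2.imwrite('pics/side5z.png',cv2.resize(im[190:310,205:345],(700,600),interpolation=cv2.INTER_CUBIC));print(manip.get_obs()['ft_force'])
E
```

```text
clock: 3.65
position: [0.5951, -0.1987, 0.0799]
ee_rot: [0.745, 0.667, 0.0, 0.0]
ft_force: [0.1, 0.6, 0.1]
grip_width: 0.468
[-0.70504676 -0.22188638 -1.23486713]
```

View pics/side5z.png

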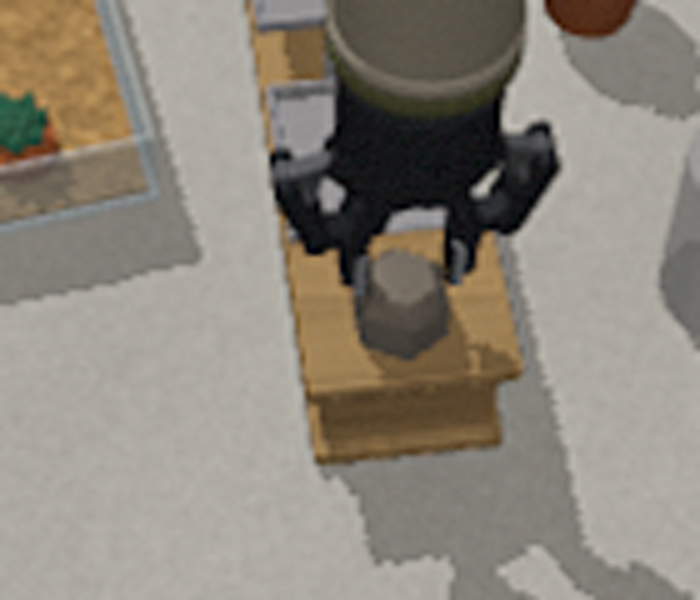

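```bash
python3 - <<'E'
from m import *
for P in [(.595,-.199,.08),(.595,-.199,.119),(.572,-.196,.085),(.618,-.201,.085),(.572,-.196,.10),(.618,-.201,.10)]:
    p=proj(C['side'],V['side'],P)[0];print(P,(p-[205,190])*5)
o=manip.get_obs();print(o['position'],o['grip_width'])
im=manip.camera('scene');cv2.imwrite('pics/sc5z.png',cv2.resize(im[140:220,170:270],(750,600),interpolation=cv2.INTER_CUBIC))
E
```

```text
(0.595, -0.199, 0.08) [400.6096 313.093 ]
(0.595, -0.199, 0.119) [404.0175 271.2235]
(0.572, -0.196, 0.085) [355.5085 312.189 ]
(0.618, -0.201, 0.085) [445.8866 301.8827]
(0.572, -0.196, 0.1) [356.3283 296.2708]
(0.618, -0.201, 0.1) [447.653  285.9043]
[ 0.5951 -0.1988  0.0798] 0.46668251100627767
```

View pics/sc5z.png

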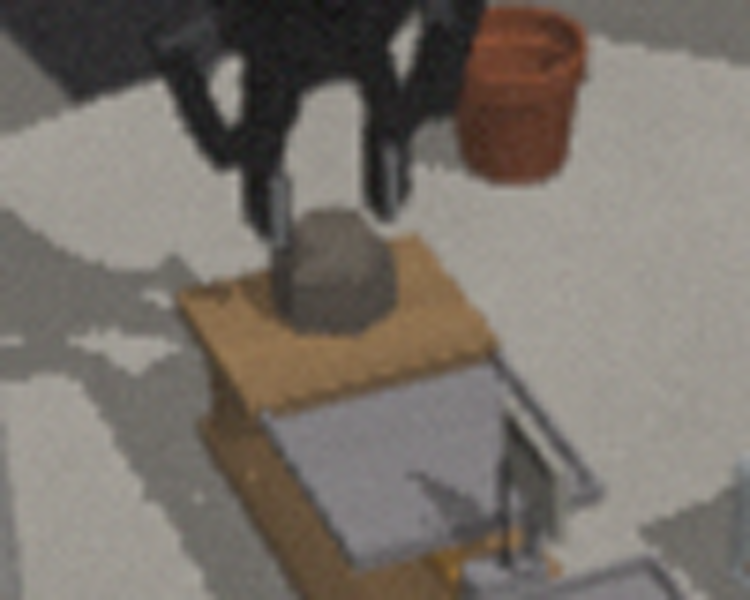

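```bash
python3 shot.py w5
```

```text
3.75 [ 0.59509261 -0.19876164  0.07969341] [-0.23779079  0.06873448 -0.44673082]
```

View pics/w5_z.png

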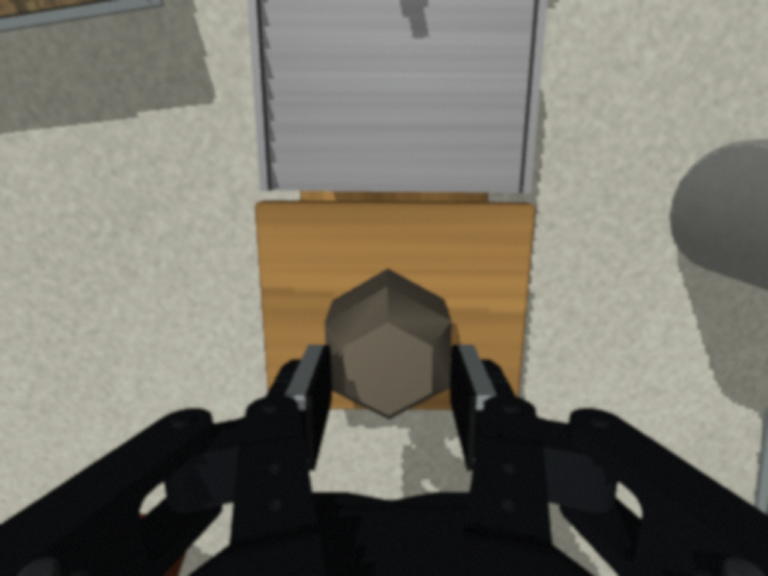

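```bash
python3 - <<'E'
from m import *
def s5(u,v): return r('scene',170+u/7.5,140+v/7.5)
def d5(u,v): return r('side',205+u/5,190+v/5)
print('+x',tri([s5(275,246),d5(458,285)]));print('-x',tri([s5(388,220),d5(350,283)]))
print('rocktop',tri([s5(335,235),d5(400,277)]))
E
```

```text
+x (array([ 0.6192, -0.2048,  0.107 ]), [np.float64(0.002512015527973992), np.float64(0.0025120155279737986)])
-x (array([ 0.5696, -0.1936,  0.1094]), [np.float64(0.0004296851388508177), np.float64(0.0004296851388509019)])
rocktop (array([ 0.594 , -0.1956,  0.1091]), [np.float64(0.000349493439284191), np.float64(0.0003494934392842196)])
```

The opening reached the commanded 40 mm, although the flats are about 46 mm across, and the images show the fingertips near the top of the rock. So the visible tips sit higher above the TCP than I assumed. I'll reopen, lower in checked steps and watch the force.

```bash
python3 -m handwheel '[[[0,0,0,0,0,0,0.07],[0,0,0,0,0,0,0.07],[0,0,0.008,0,0,0,0.07],[0,0,0.014,0,0,0,0.07],[0,0,0.014,0,0,0,0.07]]]' 25; python3 - <<'E'
from m import *
im=manip.camera('side');cv2.imwrite('pics/side6z.png',cv2.resize(im[190:310,205:345],(700,600),interpolation=cv2.INTER_CUBIC))
o=manip.get_obs();print(o['position'],o['ft_force'])
im=manip.camera('scene');cv2.imwrite('pics/sc6z.png',cv2.resize(im[140:220,170:270],(750,600),interpolation=cv2.INTER_CUBIC))
E
```

```text
clock: 4.42
position: [0.5945, -0.1986, 0.0647]
ee_rot: [0.745, 0.667, -0.0, -0.001]
ft_force: [0.2, -0.5, 0.5]
grip_width: 0.821
[ 0.5948 -0.1987  0.0652] [-0.0633 -0.5296 -0.2699]
```

View pics/side6z.png

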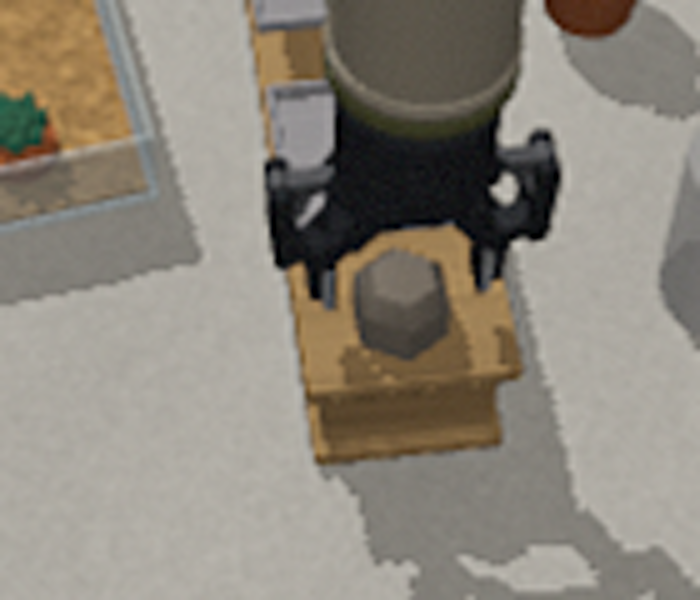

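View pics/sc6z.png

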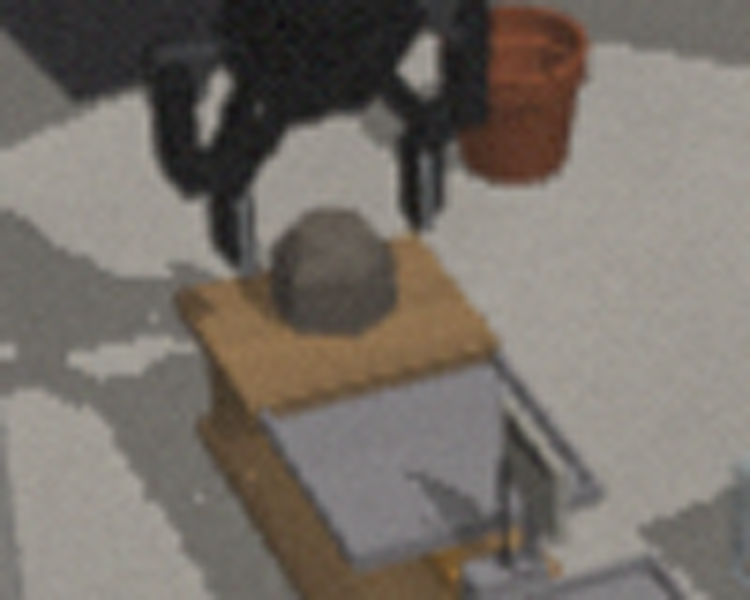

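```bash
python3 - <<'E'
from m import *
def s5(u,v): return r('scene',170+u/7.5,140+v/7.5)
def d5(u,v): return r('side',205+u/5,190+v/5)
print('+x',tri([s5(238,268),d5(488,288)]));print('-x',tri([s5(420,230),d5(328,305)]))
# references: ledge corners outer
for z in (.079,):
  for P in [(.539,-.2305,z),(.6487,-.2428,z),(.5509,-.143,z)]:
    print(P,(proj(C['side'],V['side'],P)[0]-[205,190])*5,(proj(C['scene'],V['scene'],P)[0]-[170,140])*7.5)
E
```

```text
+x (array([ 0.6351, -0.2066,  0.1009]), [np.float64(0.0021450528157747014), np.float64(0.00214505281577478)])
-x (array([ 0.5559, -0.1958,  0.0983]), [np.float64(0.001577835657515839), np.float64(0.001577835657515732)])
(0.539, -0.2305, 0.079) [308.9895 390.323 ] [411.6748 218.3233]
(0.6487, -0.2428, 0.079) [528.3477 365.4493] [166.5042 279.5657]
(0.5509, -0.143, 0.079) [289.3877 241.6331] [491.8393 327.9006]
```

The tips are still about 25 mm above the ledge with the TCP at 0.065, so they sit roughly 35 mm behind the reported TCP at this opening. The palm is still well clear. I'll go down 12 mm more and close.

```bash
python3 -m handwheel '[[[0,0,0.006,0,0,0,0.07],[0,0,0.012,0,0,0,0.07],[0,0,0.012,0,0,0,0.06],[0,0,0.012,0,0,0,0.055]]]' 25; python3 - <<'E'
from m import *
im=manip.camera('side');cv2.imwrite('pics/side7z.png',cv2.resize(im[190:310,205:345],(700,600),interpolation=cv2.INTER_CUBIC))
o=manip.get_obs();print(o['position'],o['ft_force'])
im=manip.camera('scene');cv2.imwrite('pics/sc7z.png',cv2.resize(im[140:220,170:270],(750,600),interpolation=cv2.INTER_CUBIC))
E
```

```text
clock: 5.03
position: [0.5951, -0.1987, 0.0536]
ee_rot: [0.745, 0.667, 0.0, -0.0]
ft_force: [-0.0, -0.4, 0.2]
grip_width: 0.648
[ 0.5951 -0.1988  0.0538] [-0.2845 -0.4504  0.1472]
```

View pics/side7z.png

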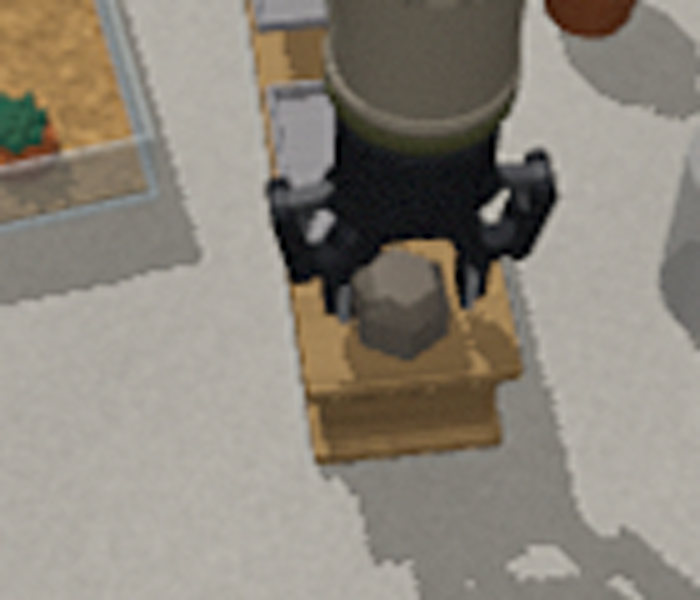

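View pics/sc7z.png

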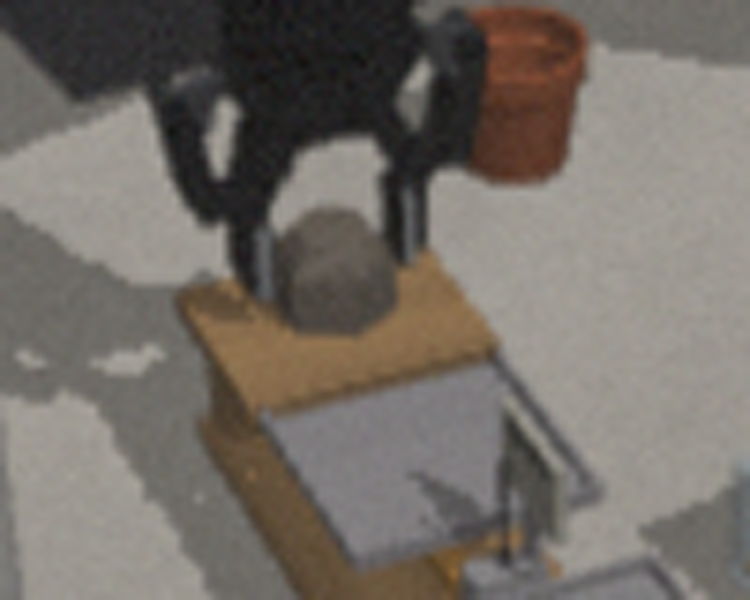

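```bash
python3 -m handwheel '[[[0,0,0,0,0,0,0.048],[0,0,0,0,0,0,0.042],[0,0,0,0,0,0,0.036],[0,0,0,0,0,0,0.03],[0,0,0,0,0,0,0.03]]]' 25; python3 shot.py w8
```

```text
clock: 5.75
position: [0.5952, -0.1989, 0.0539]
ee_rot: [0.745, 0.667, 0.0, 0.0]
ft_force: [-1.0, 1.2, 5.0]
grip_width: 0.527
5.75 [ 0.59519977 -0.19885278  0.0539412 ] [-1.02292891  1.24748314  5.03035382]
```

View pics/w8_z.png

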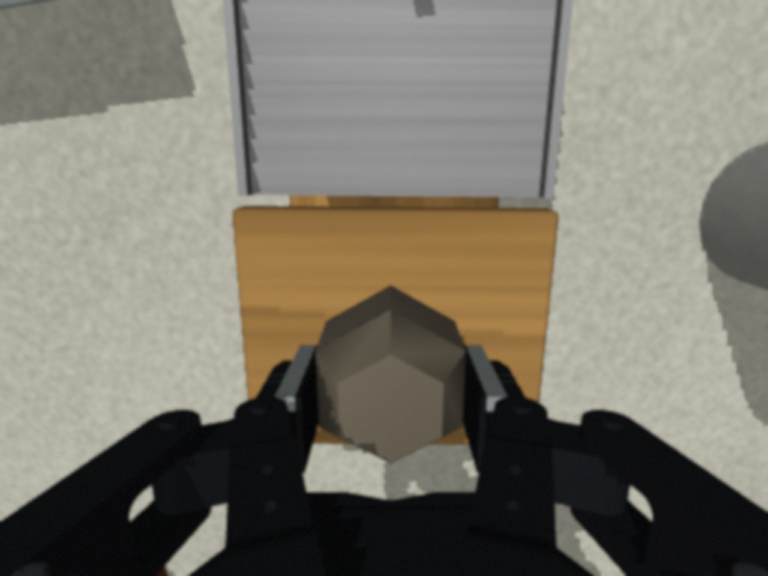

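The rock is gripped on its flats at 45 mm opening. I'll ease up 1 mm and drag it 105 mm along the balance's y axis.

```bash
python3 -m handwheel '[[[0.004,0,-0.001,0,0,0,0.03],[0.016,0.0005,-0.001,0,0,0,0.03],[0.03,0.001,-0.001,0,0,0,0.03],[0.044,0.0015,-0.001,0,0,0,0.03],[0.058,0.002,-0.001,0,0,0,0.03],[0.072,0.0025,-0.001,0,0,0,0.03],[0.084,0.003,-0.001,0,0,0,0.03],[0.09,0.003,-0.001,0,0,0,0.03]]]' 25; python3 -m handwheel '[[[0.009,0,0,0,0,0,0.03],[0.014,0,0,0,0,0,0.03],[0.014,0,0,0,0,0,0.03]]]' ; python3 shot.py w9;python3 - <<'E'
from m import *
im=manip.camera('side');cv2.imwrite('pics/side9z.png',cv2.resize(im[170:290,205:345],(700,600),interpolation=cv2.INTER_CUBIC))
im=manip.camera('scene');cv2.imwrite('pics/sc9z.png',cv2.resize(im[150:260,180:300],(650,600),interpolation=cv2.INTER_CUBIC))
E
```

```text
clock: 6.8
position: [0.6081, -0.1085, 0.0546]
ee_rot: [0.745, 0.668, 0.0, -0.0]
ft_force: [-0.2, -0.7, -1.6]
grip_width: 0.524
clock: 7.18
position: [0.6095, -0.0954, 0.0546]
ee_rot: [0.745, 0.667, 0.0, -0.0]
ft_force: [0.1, 0.1, -1.8]
grip_width: 0.522
7.175 [ 0.60948033 -0.09535572  0.05460325] [ 0.05042522  0.07884211 -1.78798381]
```

View pics/side9z.png

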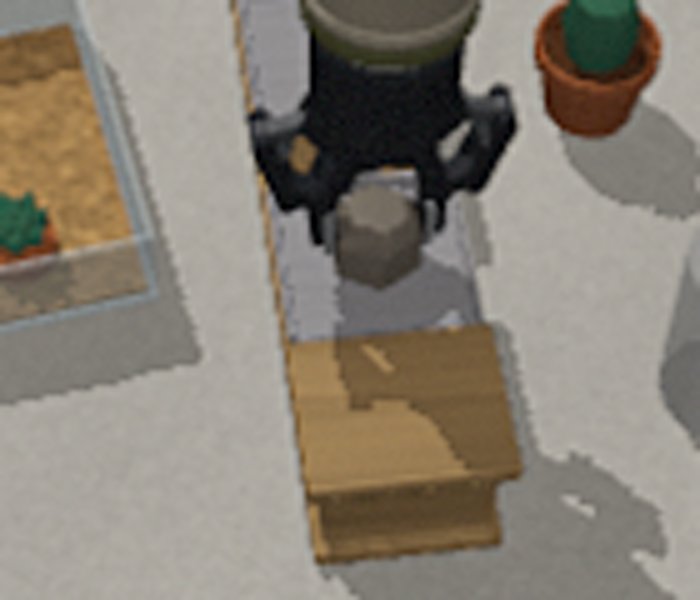

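View pics/sc9z.png

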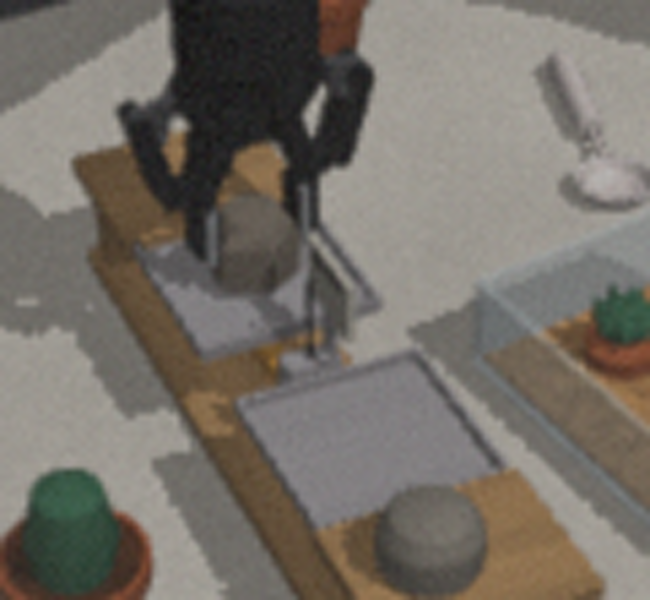

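View pics/w9_z.png

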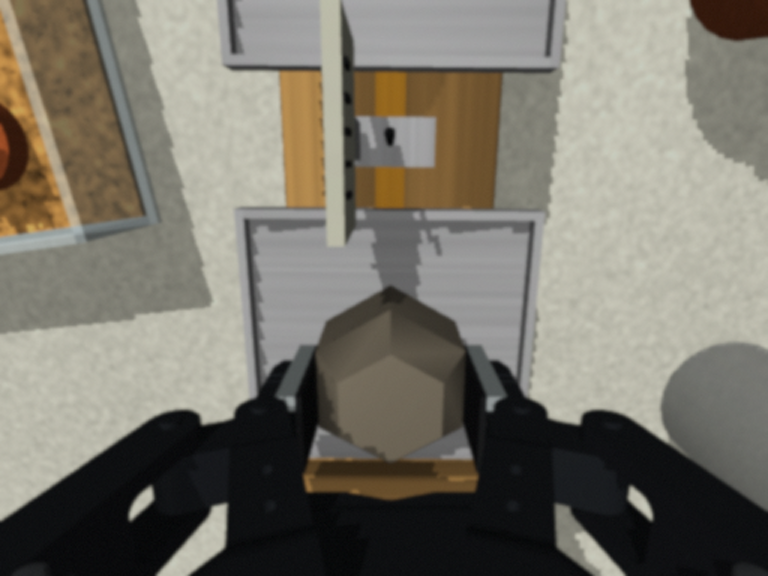

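The rock is over the right pan, about 1.5 mm off centre, with the rim clear. I'll lower it 7 mm, release and rise.

```bash
python3 -m handwheel '[[[0,0,0.003,0,0,0,0.03],[0,0,0.006,0,0,0,0.03],[0,0,0.008,0,0,0,0.03],[0,0,0.008,0,0,0,0.03],[0,0,0.008,0,0,0,0.047],[0,0,0.008,0,0,0,0.052],[0,0,0.008,0,0,0,0.056],[0,0,0.008,0,0,0,0.06]]]' 25; python3 -m handwheel '[[[0,0,-0.015,0,0,0,0.06],[0,0,-0.05,0,0,0,0.07],[0,0,-0.1,0,0,0,0.085],[-0.02,0,-0.14,0,0,0,0.085],[-0.02,0,-0.14,0,0,0,0.085],[-0.02,0,-0.14,0,0,0,0.085]]]'; python3 shot.py w10
```

```text
clock: 8.32
position: [0.6095, -0.0957, 0.0467]
ee_rot: [0.745, 0.667, 0.0, 0.0]
ft_force: [-0.1, 0.8, 0.1]
grip_width: 0.703
clock: 9.07
position: [0.6071, -0.1153, 0.1868]
ee_rot: [0.745, 0.667, 0.0, -0.0]
ft_force: [-0.8, -0.2, -0.5]
grip_width: 0.995
9.075 [ 0.60709221 -0.11534027  0.18681225] [-0.83728046 -0.22870885 -0.45188541]
```

View pics/w10_z.png

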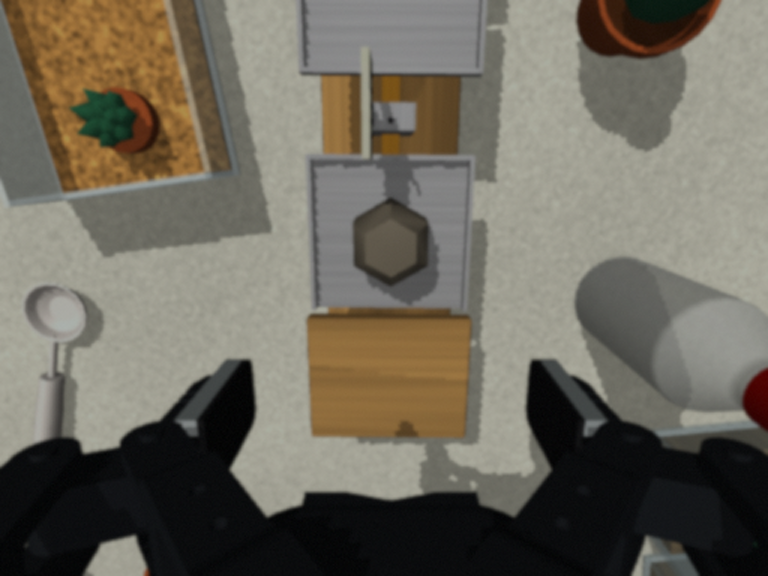

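The rock lies flat and centred on the right pan (w10 392,242). Now I'll hover over the pebble.

```bash
python3 -m handwheel '[[[0.06,0.005,0,0,0,0,0.085],[0.12,0.01,0,0,0,0,0.085],[0.18,0.0175,0,0,0,0,0.085],[0.24,0.0175,0,0,0,0,0.085],[0.265,0.0175,0.02,0,0,0,0.085],[0.265,0.0175,0.04,0,0,0,0.085],[0.265,0.0175,0.04,0,0,0,0.085],[0.265,0.0175,0.04,0,0,0,0.085]]]'; python3 shot.py w11
```

```text
clock: 10.12
position: [0.6541, 0.1442, 0.1471]
ee_rot: [0.746, 0.666, -0.0, 0.0]
ft_force: [0.4, -0.5, 0.4]
grip_width: 0.994
10.125 [0.65406184 0.14415173 0.14706954] [ 0.39493391 -0.50364501  0.39590234]
```

View pics/w11_z.png

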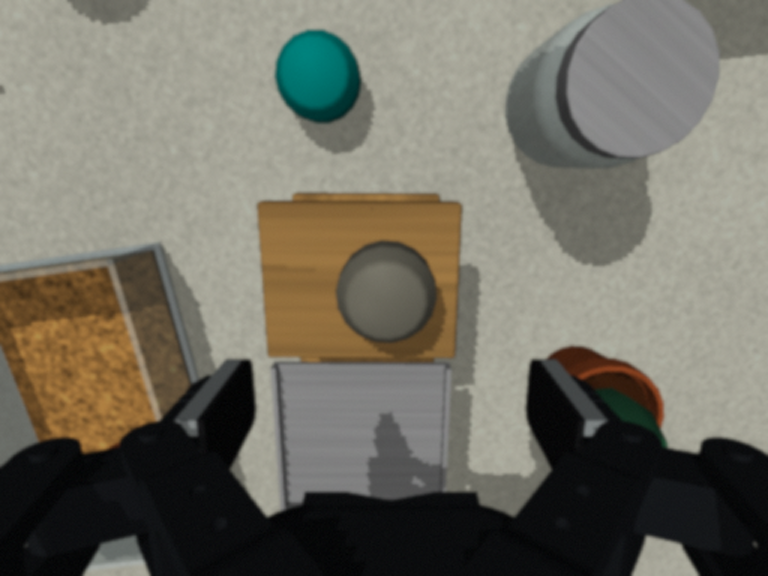

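```bash
python3 rel.py w11 386 291 .10 260 202 .079 461 202 .079 456 356 .079 268 356 .079
```

```text
[0.6536 0.1473 0.1   ] tool [ 0.0031 -0.0008  0.0471]
[0.5921 0.1974 0.079 ] tool [ 0.046  -0.0675  0.068 ]
[0.6978 0.1856 0.079 ] tool [0.0461 0.0387 0.0681]
[0.6887 0.0979 0.079 ] tool [-0.042   0.0396  0.0681]
[0.5803 0.1101 0.079 ] tool [-0.0421 -0.0695  0.0681]
```

```bash
python3 -m handwheel '[[[0.003,-0.001,0.03,0,0,0,0.08],[0.003,-0.001,0.06,0,0,0,0.076],[0.003,-0.001,0.085,0,0,0,0.076],[0.003,-0.001,0.093,0,0,0,0.07],[0.003,-0.001,0.093,0,0,0,0.064],[0.003,-0.001,0.093,0,0,0,0.058],[0.003,-0.001,0.093,0,0,0,0.054]]]' 25;  python3 -m handwheel '[[[0,0,0,0,0,0,0.05],[0,0,0,0,0,0,0.044],[0,0,0,0,0,0,0.038],[0,0,0,0,0,0,0.038]]]' 25; python3 shot.py w12; python3 - <<'E'
from m import *
im=manip.camera('side');cv2.imwrite('pics/side12z.png',cv2.resize(im[90:210,205:345],(700,600),interpolation=cv2.INTER_CUBIC))
E
```

```text
clock: 11.05
position: [0.6537, 0.1491, 0.0548]
ee_rot: [0.745, 0.667, 0.001, 0.0]
ft_force: [0.3, -0.2, 0.6]
grip_width: 0.632
clock: 11.55
position: [0.6536, 0.1491, 0.0549]
ee_rot: [0.745, 0.667, 0.001, 0.0]
ft_force: [-2.0, -0.3, 6.6]
grip_width: 0.586
11.55 [0.6535981  0.14913118 0.05487746] [-1.99931102 -0.2847509   6.57083183]
```

View pics/w12_z.png

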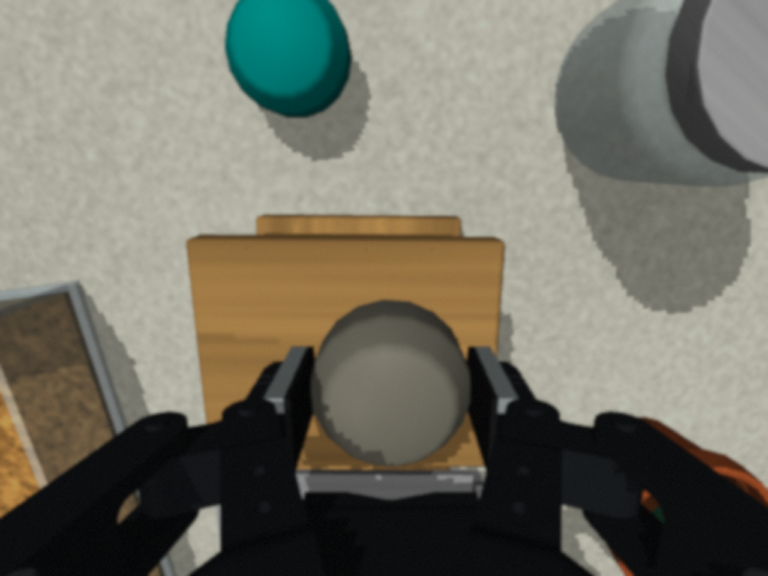

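View pics/side12z.png

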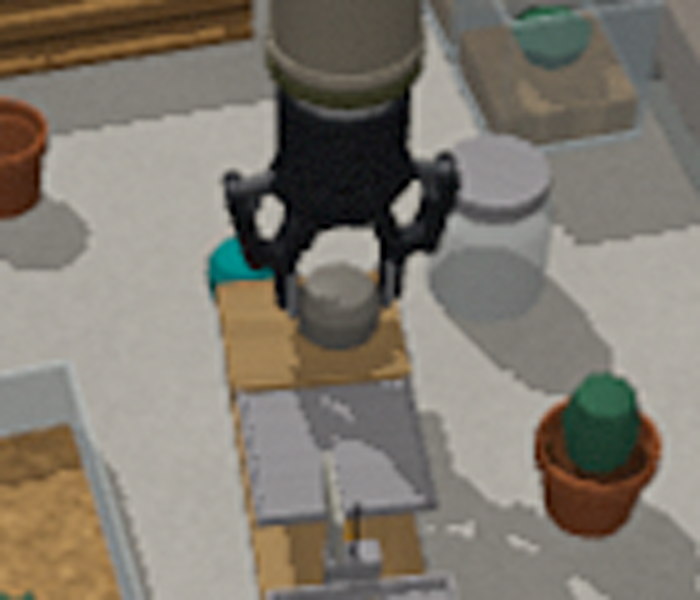

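```bash
python3 -m handwheel '[[[-0.004,0,-0.001,0,0,0,0.038],[-0.016,-0.002,-0.001,0,0,0,0.038],[-0.03,-0.004,-0.001,0,0,0,0.038],[-0.044,-0.007,-0.001,0,0,0,0.038],[-0.058,-0.01,-0.001,0,0,0,0.038],[-0.072,-0.013,-0.001,0,0,0,0.038],[-0.084,-0.0155,-0.001,0,0,0,0.038],[-0.09,-0.0155,-0.001,0,0,0,0.038]]]' 25; python3 -m handwheel '[[[-0.007,0,0,0,0,0,0.038],[-0.01,0,0,0,0,0,0.038],[-0.01,0,0,0,0,0,0.038]]]' ; python3 shot.py w13;python3 - <<'E'
from m import *
im=manip.camera('side');cv2.imwrite('pics/side13z.png',cv2.resize(im[130:250,205:345],(700,600),interpolation=cv2.INTER_CUBIC))
E
```

```text
clock: 12.65
position: [0.6272, 0.0597, 0.0542]
ee_rot: [0.745, 0.667, -0.001, -0.0]
ft_force: [0.0, 0.0, -1.7]
grip_width: 0.585
clock: 13.02
position: [0.6267, 0.0513, 0.0546]
ee_rot: [0.745, 0.667, 0.0, -0.0]
ft_force: [-0.5, 0.1, -2.1]
grip_width: 0.589
13.025 [0.626728   0.05128402 0.05461649] [-0.49353716  0.05937461 -2.11883731]
```

View pics/w13_z.png

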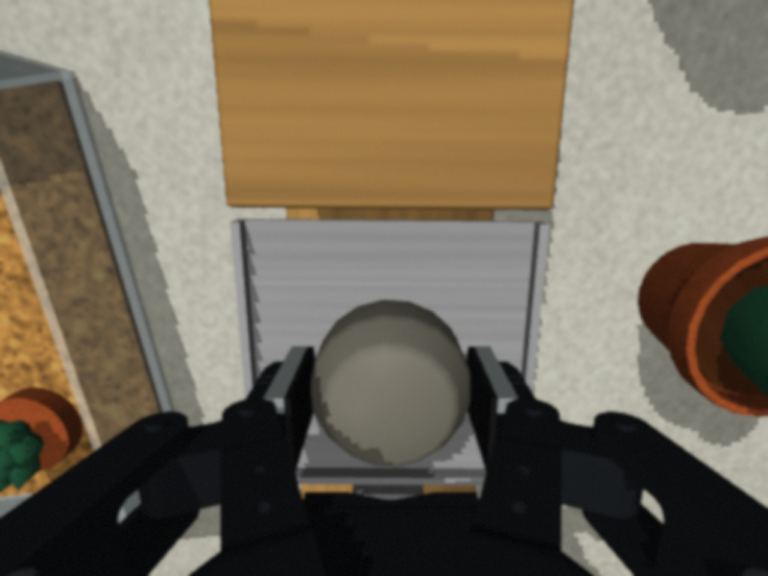

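View pics/side13z.png

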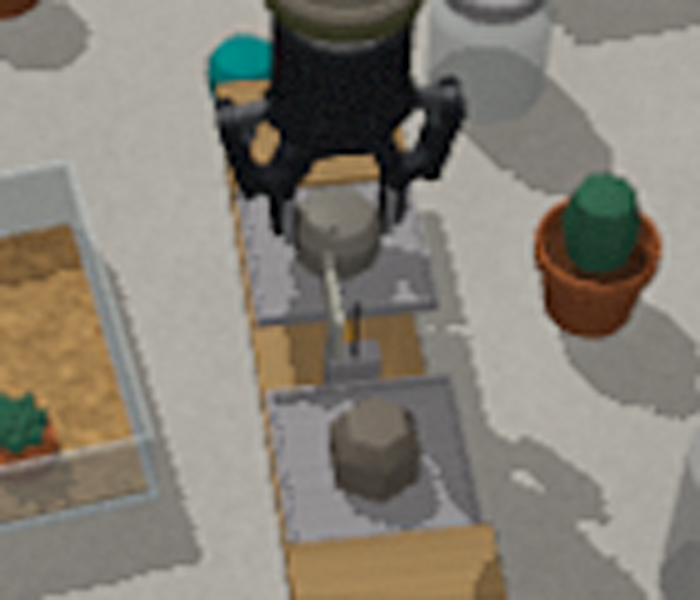

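```bash
python3 -m handwheel '[[[0,0,0.002,0,0,0,0.038],[0,0,0.002,0,0,0,0.05],[0,0,0.002,0,0,0,0.054],[0,0,0.002,0,0,0,0.058],[0,0,0.002,0,0,0,0.062],[0,0,0.002,0,0,0,0.062]]]' 25; python3 -m handwheel '[[[0,0,-0.015,0,0,0,0.062],[0,0,-0.05,0,0,0,0.07],[0,0,-0.1,0,0,0,0.085],[0,0,-0.16,0,0,0,0.085],[0,0,-0.16,0,0,0,0.085],[0,0,-0.16,0,0,0,0.085],[0,0,-0.16,0,0,0,0.085],[0,0,-0.16,0,0,0,0.085]]]'; python3 shot.py w14
python3 -m handwheel '[[[-0.06,0,0,0,0,0,0.085],[-0.06,0,0,0,0,0,0.085],[-0.06,0,0,0,0,0,0.085],[-0.06,0,0,0,0,0,0.085]]]'; python3 shot.py w15
python3 - <<'E'
from m import *
im=manip.camera('side');cv2.imwrite('pics/side15.png',im);cv2.imwrite('pics/side15z.png',cv2.resize(im[130:250,205:345],(700,600),interpolation=cv2.INTER_CUBIC))
im=manip.camera('scene');cv2.imwrite('pics/sc15.png',im);cv2.imwrite('pics/sc15z.png',cv2.resize(im[160:280,185:305],(600,600),interpolation=cv2.INTER_CUBIC))
E
```

```text
clock: 13.88
position: [0.6267, 0.0513, 0.0527]
ee_rot: [0.745, 0.667, 0.0, 0.0]
ft_force: [-0.6, -0.3, -0.9]
grip_width: 0.726
clock: 14.88
position: [0.6262, 0.0512, 0.2116]
ee_rot: [0.745, 0.667, -0.001, -0.0]
ft_force: [-0.4, -0.0, -0.2]
grip_width: 0.993
14.875 [0.62617346 0.05118897 0.21159252] [-0.40743753 -0.01156695 -0.19925834]
clock: 15.42
position: [0.6201, -0.007, 0.2124]
ee_rot: [0.744, 0.668, 0.0, -0.0]
ft_force: [-0.5, -0.0, -0.1]
grip_width: 0.993
15.425 [ 0.62008815 -0.00700455  0.21242199] [-0.52865935 -0.01580776 -0.14203902]
```

View pics/w15_z.png

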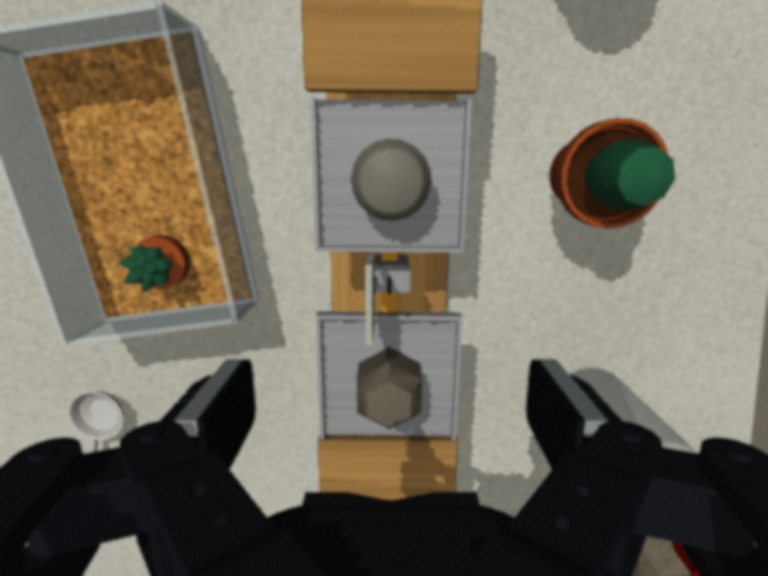

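View pics/side15z.png

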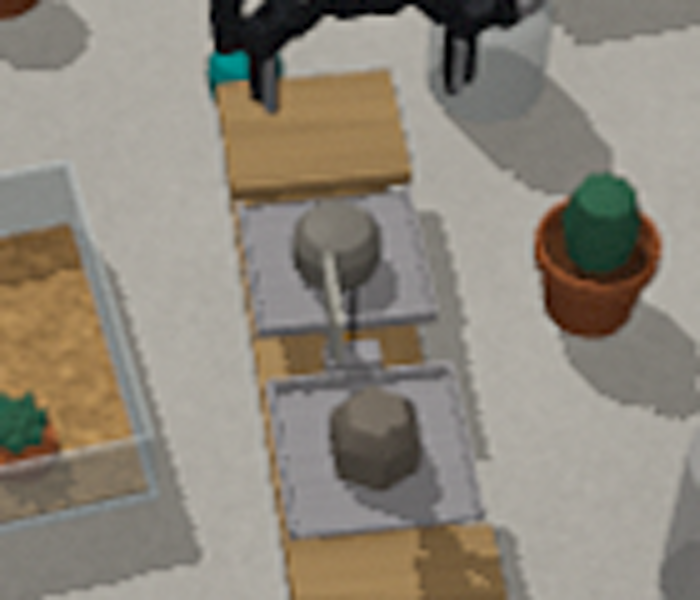

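View pics/sc15z.png

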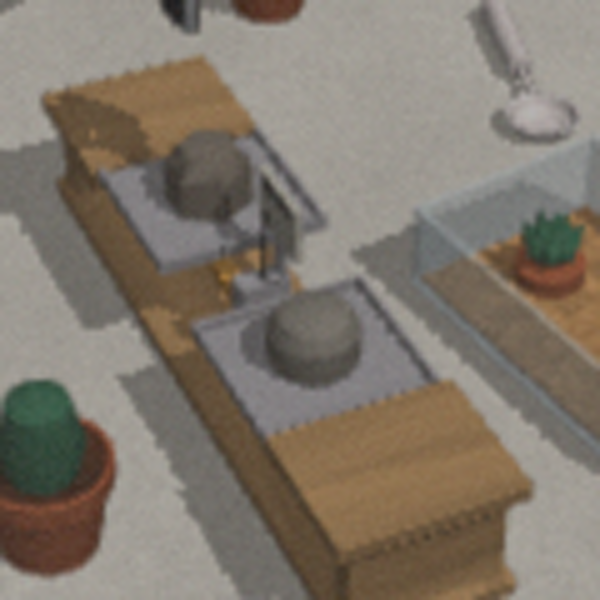

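View pics/w14_z.png

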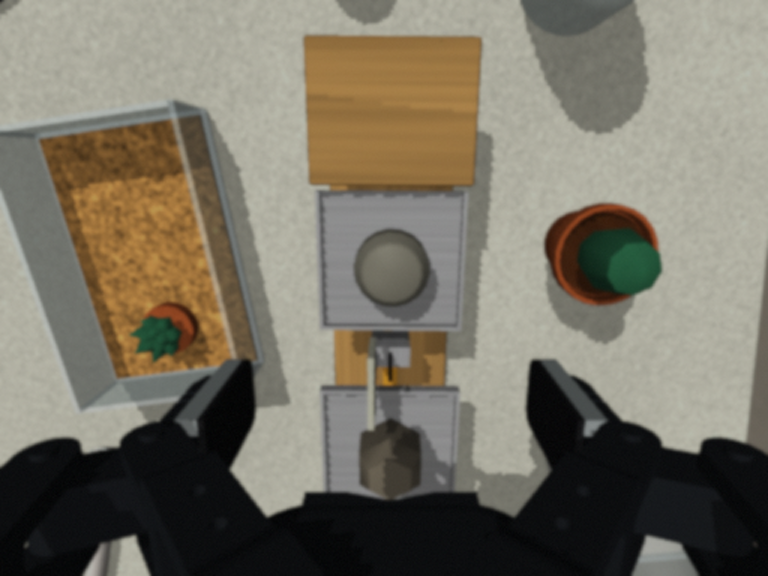

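The left pan (pebble) appears to have sunk and the right pan risen between the views. I'll check that numerically against the earlier frames.

```bash
python3 - <<'E'
from m import *
a=cv2.imread('pics/side0.png',0).astype(np.float32);b=cv2.imread('pics/side15.png',0).astype(np.float32)
def rows(im,c0,c1,r0,r1): # vertical gradient profile
    p=im[r0:r1,c0:c1];return np.array([np.gradient(p[:,i]) for i in range(p.shape[1])]).mean(0)
# left-pan inner rim rows ~190-200, cols 257-268 ; right-pan rim ~203-210
for nm,c0,c1,r0,r1 in [('L',277,290,190,202),('R',262,268,202,214),('R2',285,294,200,212)]:
    w=a[r0:r1,c0:c1];best=[]
    big=cv2.resize(b[r0-5:r1+5,c0:c1],None,fx=1,fy=10,interpolation=cv2.INTER_CUBIC)
    t=cv2.resize(w,None,fx=1,fy=10,interpolation=cv2.INTER_CUBIC)
    m=cv2.matchTemplate(big,t,cv2.TM_CCOEFF_NORMED);i=m[:,0].argmax();print(nm,'shift px',i/10-5,m.max())
# heights: right pan corners wrist w14/w15; left pan corners
import pickle
for n in['w14','w15']: C[n],V[n]=w2c(manip,'wrist',pickle.load(open(f'pics/{n}.pkl','rb')))
print('Lpan inner corners',tri([r('w14',318,328),r('w15',317,250)]),tri([r('w14',460,328),r('w15',464,250)]))
print('Rpan inner corners',tri([r('w14',322,388),r('w15',319,315)]),tri([r('w14',458,388),r('w15',460,315)]))
o=pickle.load(open('pics/w15.pkl','rb'))
for u,v,z in [(391,180,.095),(390,392,.10)]: print(onz(C['w15'],V['w15'],(u/1.5,v/1.5),z))
# separation of rim corners -> depth (top rim true width 104)
Rw=lambda n,a,b:104/ (abs(a-b)/1.5)*C['w15']['fx']
print('w15 dist L',Rw('w15',317,464),'R',Rw('w15',319,460))
E
```

```text
L shift px 0.9000000000000004 0.823322
R shift px -1.1 0.90785056
R2 shift px -1.2999999999999998 0.86773217
Lpan inner corners (array([0.5695, 0.0049, 0.07  ]), [np.float64(0.0010415365728440428), np.float64(0.0010415365728440548)]) (array([ 0.6734, -0.0061,  0.0711]), [np.float64(0.0005229576027234539), np.float64(0.0005229576027231378)])
Rpan inner corners (array([ 0.565 , -0.0426,  0.0728]), [np.float64(0.00028719034537521686), np.float64(0.0002871903453752509)]) (array([ 0.6677, -0.0534,  0.0734]), [np.float64(8.61910343920065e-05), np.float64(8.61910343918459e-05)])
[0.6279 0.0481 0.095 ]
[ 0.6117 -0.0955  0.1   ]
w15 dist L 324.1664521630379 R 337.96076927635863
```

The pans confirm it. The pebble's pan is down about 0.9 px and the rock's is up about 1.2 px (roughly 5 mm each), and both stones lie centred. The pebble is therefore the heavier, and the wrist forces (2.1 N against 1.8 N) agree. Next I'll measure the tank.

```bash
python3 - <<'E'
from m import *
import pickle
for n in['w14','w15']: C[n],V[n]=w2c(manip,'wrist',pickle.load(open(f'pics/{n}.pkl','rb')))
print('+y+x bottom',tri([r('w14',205,108),r('w15',198,29)]))
print('+y+x top',tri([r('w14',172,101),r('w15',162,6)]))
print('-y-x top',tri([r('w14',80,409),r('w15',66,342)]))
print('-y+x bottom',tri([r('w14',260,362),r('w15',256,300)]))
print('cork +y-x',tri([r('w14',40,138),r('w15',23,58)]),' cork -y-x',tri([r('w14',117,378),r('w15',107,318)]))
print('plant',tri([r('w14',157,338),r('w15',147,266)]))
print('z0',onz(C['w14'],V['w14'],(205/1.5,108/1.5),0),onz(C['w14'],V['w14'],(260/1.5,362/1.5),0.),onz(C['w14'],V['w14'],(80/1.5,409/1.5),.06),onz(C['w14'],V['w14'],(172/1.5,101/1.5),.06))
E
```

```text
+y+x bottom (array([ 0.488 ,  0.176 , -0.0134]), [np.float64(0.0003708982809078388), np.float64(0.00037089828090777776)])
+y+x top (array([0.4891, 0.1739, 0.049 ]), [np.float64(0.00032835747404572074), np.float64(0.00032835747404585323)])
-y-x top (array([ 0.3603, -0.0495,  0.0538]), [np.float64(1.1651666443606499e-05), np.float64(1.1651666443511014e-05)])
-y+x bottom (array([ 0.4987, -0.0442,  0.0065]), [np.float64(0.0006875514190887294), np.float64(0.00068755141908883)])
cork +y-x (array([0.3552, 0.1663, 0.0012]), [np.float64(0.0004918362341649374), np.float64(0.0004918362341649203)])  cork -y-x (array([ 0.3609, -0.0481,  0.0007]), [np.float64(0.0003609935760265579), np.float64(0.00036099357602636874)])
plant (array([0.435 , 0.0026, 0.0475]), [np.float64(0.0002580708664534272), np.float64(0.00025807086645336235)])
z0 [0.4926 0.1741 0.    ] [ 0.4956 -0.0469  0.    ] [ 0.3654 -0.0464  0.06  ] [0.4935 0.1721 0.06  ]
```

Tank centre is about (0.425, 0.064), yaw ≈ 0.01. The plant at y = 0.003 matches its stated offset. The target spot is (0.425, 0.114). Now I'll grip the pebble on its lowered pan.

```bash
python3 -m handwheel '[[[0.03,0.001,0,0,0,0,0.075],[0.056,0.002,0.04,0,0,0,0.072],[0.056,0.002,0.09,0,0,0,0.068],[0.056,0.002,0.13,0,0,0,0.066],[0.056,0.002,0.155,0,0,0,0.066],[0.056,0.002,0.168,0,0,0,0.066],[0.056,0.002,0.168,0,0,0,0.062],[0.056,0.002,0.168,0,0,0,0.058]]]' 30; python3 shot.py w16; python3 - <<'E'
from m import *
im=manip.camera('side');cv2.imwrite('pics/side16z.png',cv2.resize(im[130:250,205:345],(700,600),interpolation=cv2.INTER_CUBIC))
E
```

```text
clock: 16.58
position: [0.6291, 0.0472, 0.046]
ee_rot: [0.745, 0.667, 0.001, 0.001]
ft_force: [-0.0, 0.2, 0.3]
grip_width: 0.679
16.575 [0.62910916 0.04722338 0.04596631] [-0.04974965  0.19243552  0.27386407]
```

View pics/w16_z.png

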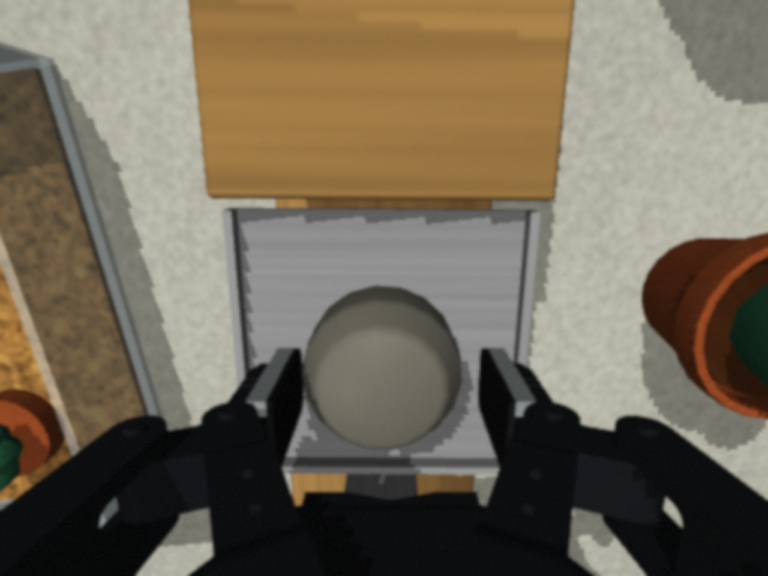

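View pics/side16z.png

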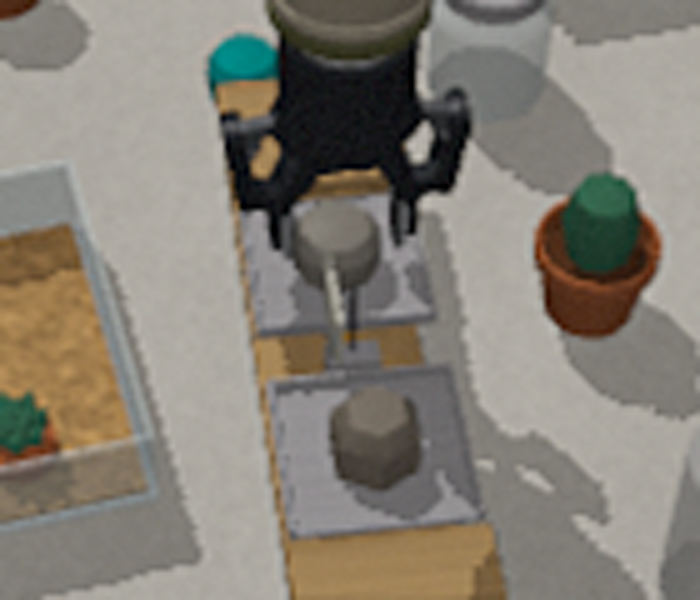

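```bash
python3 -m handwheel '[[[0.002,-0.002,0.002,0,0,0,0.058],[0.002,-0.002,0.002,0,0,0,0.054],[0.002,-0.002,0.002,0,0,0,0.048],[0.002,-0.002,0.002,0,0,0,0.042],[0.002,-0.002,0.002,0,0,0,0.038],[0.002,-0.002,0.002,0,0,0,0.038]]]' 30; python3 -m handwheel '[[[0,0,-0.005,0,0,0,0.038],[0,0,-0.01,0,0,0,0.038],[0,0,-0.02,0,0,0,0.038],[0,0,-0.03,0,0,0,0.038],[0,0,-0.04,0,0,0,0.038],[0,0,-0.055,0,0,0,0.038],[0,0,-0.055,0,0,0,0.038]]]'; python3 shot.py w17; python3 - <<'E'
from m import *
im=manip.camera('side');cv2.imwrite('pics/side17z.png',cv2.resize(im[130:250,205:345],(700,600),interpolation=cv2.INTER_CUBIC))
E
```

```text
clock: 17.42
position: [0.6266, 0.0495, 0.043]
ee_rot: [0.745, 0.667, 0.0, 0.0]
ft_force: [-1.3, 1.2, 4.4]
grip_width: 0.587
clock: 18.3
position: [0.6275, 0.0494, 0.0995]
ee_rot: [0.745, 0.667, 0.001, 0.001]
ft_force: [-0.8, -0.4, -2.4]
grip_width: 0.588
18.3 [0.62751477 0.04940412 0.09947874] [-0.75136709 -0.39718044 -2.41679983]
```

View pics/side17z.png

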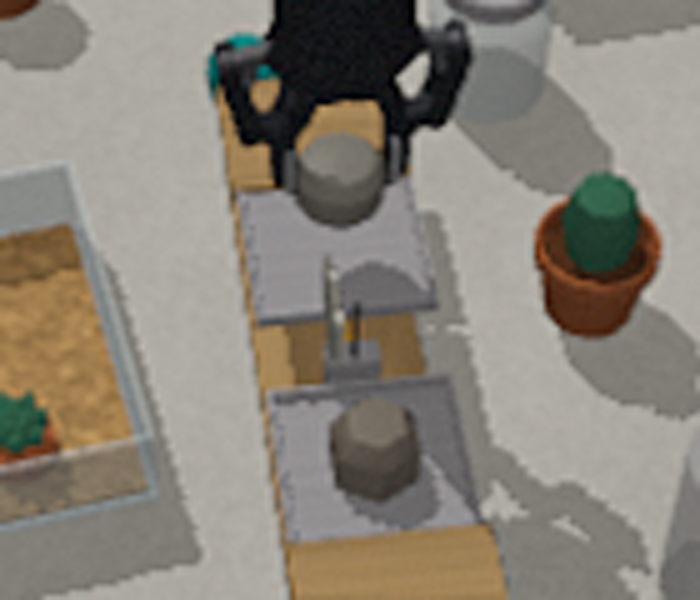

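View pics/w17_z.png

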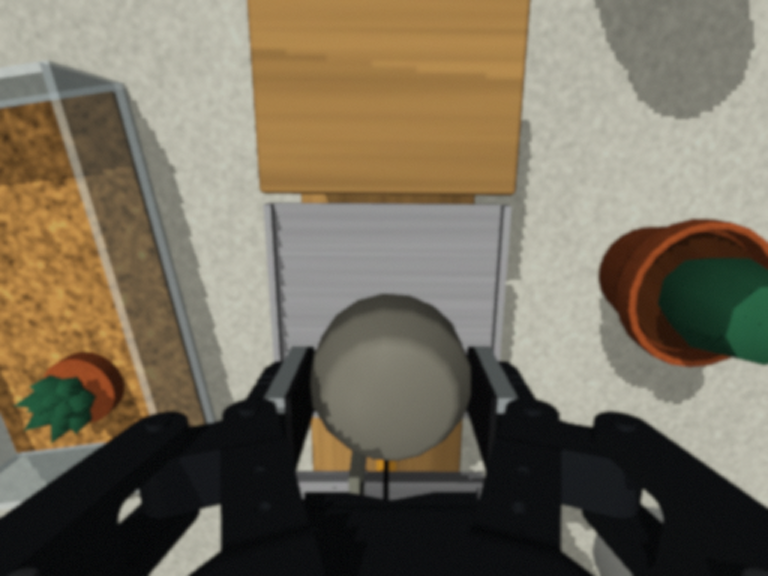

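The pebble is lifted (wrist reads about -2.4 N). I'll carry it over the tank's +y half.

```bash
python3 -m handwheel '[[[0.0,-0.02,-0.01,0,0,0,0.038],[0.01,-0.06,-0.01,0,0,0,0.038],[0.02,-0.105,-0.01,0,0,0,0.038],[0.03,-0.15,-0.01,0,0,0,0.038],[0.043,-0.19,-0.01,0,0,0,0.038],[0.043,-0.208,-0.01,0,0,0,0.038],[0.043,-0.208,0.02,0,0,0,0.038],[0.043,-0.208,0.02,0,0,0,0.038]]]' 30; python3 shot.py w18; python3 - <<'E'
from m import *
im=manip.camera('side');cv2.imwrite('pics/side18z.png',cv2.resize(im[120:260,150:310],(685,600),interpolation=cv2.INTER_CUBIC))
E
```

```text
clock: 19.4
position: [0.4226, 0.1142, 0.076]
ee_rot: [0.745, 0.667, -0.002, -0.001]
ft_force: [-0.1, 0.7, -1.7]
grip_width: 0.586
19.4 [0.42264039 0.11423368 0.07597475] [-0.13855698  0.70678422 -1.74590473]
```

View pics/side18z.png

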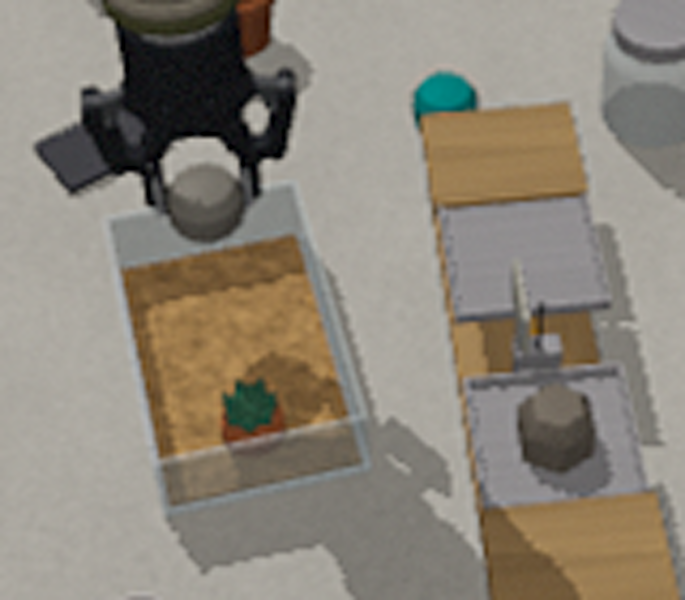

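View pics/w18_z.png

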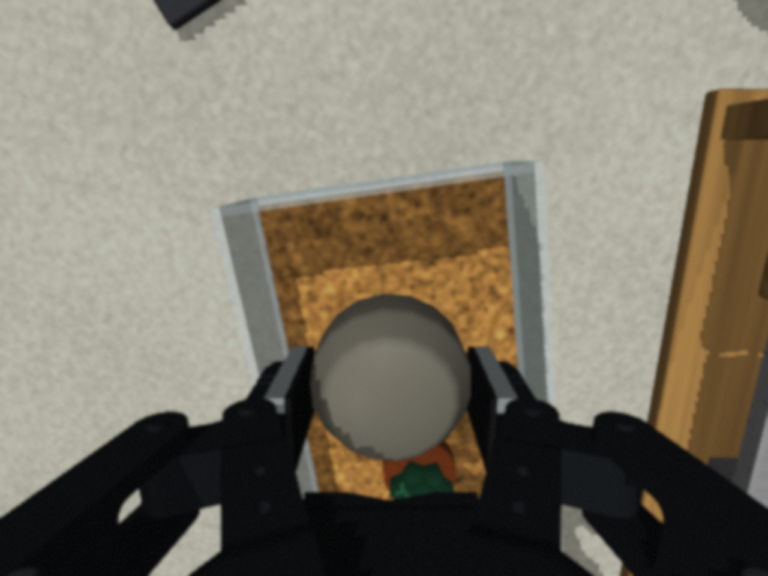

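```bash
python3 rel.py w18 222 207 .06 537 163 .06 265 208 .008 508 180 .008 418 470 .03
```

```text
[0.3592 0.1698 0.06  ] tool [ 0.0483 -0.0691  0.0161]
[0.4905 0.1733 0.06  ] tool [0.0662 0.061  0.0156]
[0.3623 0.1639 0.008 ] tool [ 0.0429 -0.0652  0.0681]
[0.491  0.1644 0.008 ] tool [0.0575 0.0627 0.0677]
[0.4284 0.0104 0.03  ] tool [-0.1025  0.0172  0.0461]
```

```bash
python3 -m handwheel '[[[0,0.002,0.02,0,0,0,0.038],[0,0.002,0.045,0,0,0,0.038],[0,0.002,0.065,0,0,0,0.038],[0,0.002,0.078,0,0,0,0.038],[0,0.002,0.084,0,0,0,0.038],[0,0.002,0.084,0,0,0,0.038]]]' 30;python3 -m handwheel '[[[0,0,0.003,0,0,0,0.038],[0,0,0.005,0,0,0,0.038],[0,0,0.005,0,0,0,0.038]]]'; python3 - <<'E'
from m import *
im=manip.camera('side');cv2.imwrite('pics/side19z.png',cv2.resize(im[120:260,150:310],(685,600),interpolation=cv2.INTER_CUBIC));print(manip.get_obs()['ft_force'])
E
```

```text
clock: 20.25
position: [0.4267, 0.1147, -0.0061]
ee_rot: [0.745, 0.667, 0.0, 0.0]
ft_force: [0.2, -0.3, -2.0]
grip_width: 0.585
clock: 20.62
position: [0.4264, 0.1147, -0.0113]
ee_rot: [0.745, 0.667, 0.0, 0.0]
ft_force: [0.1, 1.0, -2.5]
grip_width: 0.584
[-0.3972 -0.4569 -2.0521]
```

View pics/side19z.png

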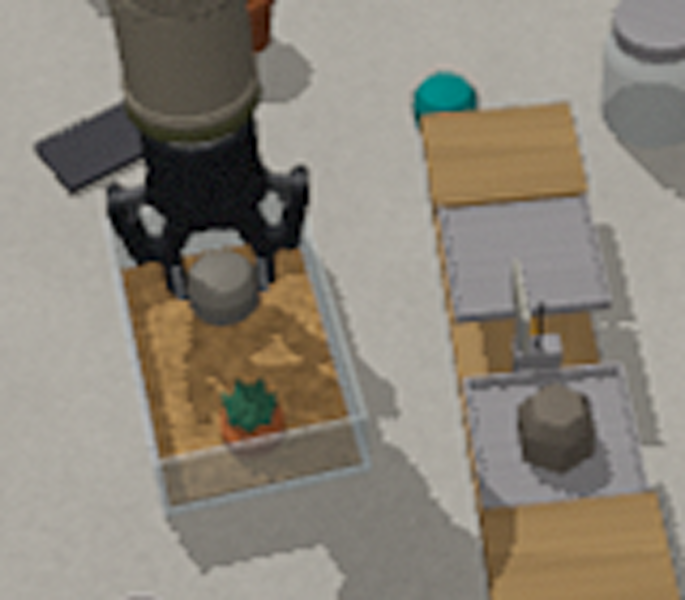

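Still hanging (Fz ≈ -2 N). About 5 mm to go, in small steps.

```bash
python3 -m handwheel '[[[0,0,0.002,0,0,0,0.038],[0,0,0.004,0,0,0,0.038],[0,0,0.004,0,0,0,0.038]]]';python3 -m handwheel '[[[0,0,0.0015,0,0,0,0.038],[0,0,0.0015,0,0,0,0.038]]]'
```

```text
clock: 21.05
position: [0.4263, 0.1146, -0.0156]
ee_rot: [0.745, 0.667, -0.0, -0.0]
ft_force: [0.7, 0.4, -1.8]
grip_width: 0.58
clock: 21.3
position: [0.4266, 0.1147, -0.0165]
ee_rot: [0.745, 0.667, 0.0, 0.0]
ft_force: [-3.4, 0.0, 5.3]
grip_width: 0.58
```

Contact (Fz went from -1.8 to +5.3 N). I'll release gently and rise.

```bash
python3 -m handwheel '[[[0,0,0,0,0,0,0.05],[0,0,0,0,0,0,0.054],[0,0,0,0,0,0,0.058],[0,0,0,0,0,0,0.062],[0,0,0,0,0,0,0.062]]]' 25; python3 -m handwheel '[[[0,0,-0.015,0,0,0,0.062],[0,0,-0.05,0,0,0,0.062],[0,0,-0.1,0,0,0,0.062],[0,0,-0.15,0,0,0,0.07],[-0.02,0,-0.19,0,0,0,0.085],[-0.02,0,-0.2,0,0,0,0.085],[-0.02,0,-0.2,0,0,0,0.085]]]'; python3 shot.py w20; python3 - <<'E'
from m import *
im=manip.camera('side');cv2.imwrite('pics/side20z.png',cv2.resize(im[120:260,150:310],(685,600),interpolation=cv2.INTER_CUBIC))
cv2.imwrite('pics/scene20.png',manip.camera('scene'))
E
```

```text
clock: 21.92
position: [0.4264, 0.1146, -0.0169]
ee_rot: [0.745, 0.667, 0.0, 0.0]
ft_force: [-0.1, -0.1, -0.7]
grip_width: 0.722
clock: 22.8
position: [0.4244, 0.0951, 0.1838]
ee_rot: [0.745, 0.667, 0.001, 0.0]
ft_force: [-0.6, -0.0, -0.8]
grip_width: 0.994
22.8 [0.42438751 0.09510665 0.18380154] [-0.62450521 -0.04761726 -0.75632268]
```

View pics/side20z.png

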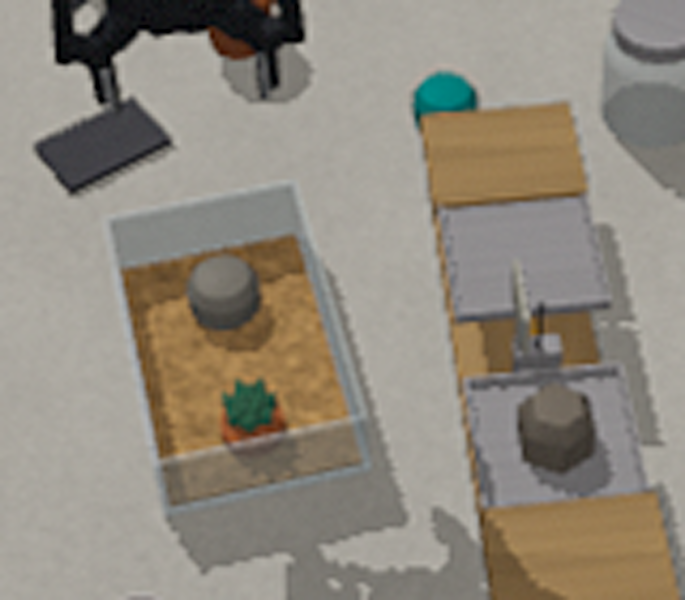

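View pics/w20_z.png

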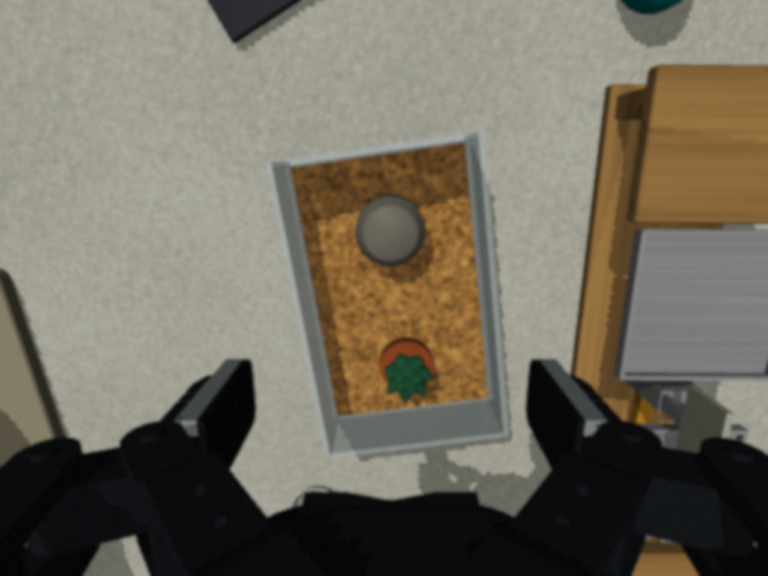

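View pics/scene20.png

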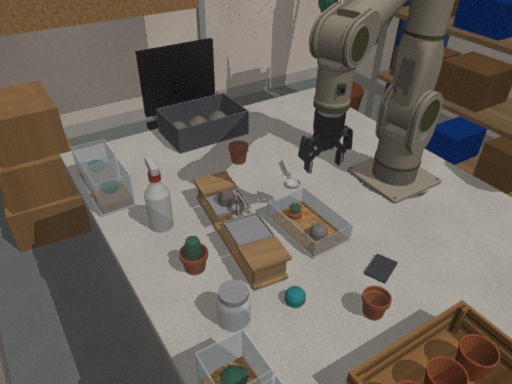

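The pebble stands upright in the tank's +y half (w20 391,230; scene 318,231). The rock lies flat on the right pan (scene 228,200), the gripper is clear, and the bystanders look unmoved. One last number check, then I'll hand in.

```bash
python3 rel.py w20 391 230 .026; python3 - <<'E'
from m import *
print(manip.get_obs()['joint_velocities'].max());print(manip.hand_in())
E
```

```text
[0.4286 0.1131 0.026 ] tool [0.0183 0.002  0.1578]
0.006458074994924604
the job is handed in; nothing more can be done
None
```

The pebble was the heavier stone. It now stands flat in the empty half of the tank, the rock is still on the right pan, and the job is handed in (about 23 s of the 69 s used). No verdict was reported.

**Weighing:** I gripped each stone lightly and slid it along its ledge onto its pan, rock to the right and pebble to the left. With both stones released, the pebble's pan sank about 0.9 px and the rock's rose about 1.2 px in the side view, roughly 5 mm each. The wrist force while holding them agreed, about 2.1 N for the pebble and 1.8 N for the rock.

**Placing:** I lowered the pebble into the tank until the wrist force showed contact, then released it and moved clear.

**Last checks:**
- The pebble is at (0.429, 0.113), about 4 mm from the middle of the empty half as I measured it, and looks upright.
- The rock looks flat on the right pan. I measured it centred while both stones were being weighed, and did not measure it again at the end.
- The bystanders and the turquoise look-alike seem unmoved in the pictures. I did not measure them.

**What disagreed:**
- **Fingertips:** they sat about 30 mm farther back than the reported tool point implied. My first grip on the rock closed near its top without holding it, so I went lower in checked steps and gripped it properly.
- **Camera heights:** heights measured from two views came out 1 to 10 mm below the stated ones, so I relied on force contact for the final lowering.

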